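# Hook the casting tray out from under the display shelf

### The job

Take the hooked rod from its rubber mat, reach its hook in under the low display shelf, feel for the eye on the front of the steel tray and gently draw the tray out towards you until it is fully out against its stop. Then unhook the rod without pushing the tray back and lay it on its mat again. Use only the rod on the tray: the robot itself must not press on the shelf or tray, never force anything, and leave everything else on the bench as it stands.

Things in the scene. Friction and masses are not known exactly. Their poses are not given: they have to be found in the camera images.
- shelf: Low wooden shelf fixed to the bench: plank 260 deep (x) x 360 wide (y) mm, underside 90 and top 115 mm above the bench, on two side legs (300 mm free between them) that begin 10 mm behind the front edge. Small metal works stand on it. Origin: at bench height under the middle of the front edge, the edge nearest the robot; x points inwards under the plank, away from the robot, y left, z up.
- tray (a joint): Steel tray under the shelf, 150 deep x 260 wide mm, from 6 to 66 mm above the bench. It slides straight out along the shelf's -x. Value in m: 0 fully in, growing as it comes out to a solid stop at 0.090; it starts 0 to 0.03 out. It slides stiffly (4 to 5 N when slow) and stays where it is left. The tray and its eye bend if pushed or pulled with more than 25 N.
- tray_face (a point): Middle of the tray's upright front face, 45 mm above the bench, on the shelf's centre line, 100 mm behind the plank's front edge when the joint is 0. Axes as the shelf's. The hidden eye is bolted to this face with its middle at this height, but anywhere from 30 mm left to 30 mm right of this point: that is not measured and must be felt for.
- tray_eye_height (a point): A point on the tray's centre line 18 mm in front of its face, 45 mm above the bench: the eye's opening is at this depth and height, to the left or right. The EYE is an upright loop of 6 mm dark steel wire, in the plane of the shelf's x and z, threaded sideways along the shelf's y. Its opening reaches from 3 to 32 mm in front of the face and from 30 to 60 mm above the bench.
- rod_grip (a point): Centre of the wooden handle of the hooked rod, 110 long (x) x 24 wide (y) x 30 mm high, lying flat. x points along the rod to the hook, y to its left, z up. An 8 mm steel shank runs on from it at the same height; at 190 mm from this point a straight prong, as thick, turns off square to the left (+y), level with the bench. The rod weighs about 180 g, balanced 30 mm in front of this point.
- rod_hook (a point): Middle of the prong of the hooked rod: 190 mm along x and 16 mm along y from the handle's centre, at the same height. The prong's tip is 36 mm from the shank's axis. Axes as the handle's.
- mat: Black rubber mat fixed to the bench, 320 (x) x 140 (y) x 3 mm thick; the rod lies along it, handle nearest the robot, hook away. Origin under its centre; x along its length, away from the robot.
- arch: Bystander on the shelf: brass loop sculpture on a 50 x 130 mm wooden foot, 120 mm high. Origin under its foot.
- vblock: Bystander on the shelf: steel V-block 60 x 70 x 60 mm. Origin under its middle.
- mug: Bystander: white mug, 76 mm across, 90 mm high, on the bench. Origin under its middle.
- jar: Bystander: amber glass jar, 64 mm across, 100 mm high. Origin under its middle.
- hammer: Bystander: hammer lying on the bench left of the shelf. Origin under its middle.
- grinder: Bystander: angle grinder, about 280 mm long, lying left of the shelf. Origin under its body.
- billet: Bystander: upright dark steel cylinder, 60 mm across, 75 mm high. Origin under its middle.

How it is judged:
On the way, in this order (a step that is already met when the one before it is completed fails the run):
1. the rod is lifted off its mat (height (world z) of rod_grip above 0.035 m), for 0.2 s.
2. the tray is drawn fully out with the rod (within 4 mm of its stop) (value of joint tray above 0.086 m), for 0.2 s.
At the end, for the whole second after the job is handed in: The tray is out to within 6 mm of its stop, and the rod lies flat (within 0.1 rad, handle centre less than 23 mm above the bench) with both its handle centre and its hook over the rubber mat (value of joint tray above 0.084 m and x of rod_grip in the frame of mat between -0.16 and 0.16 m and y of rod_grip in the frame of mat between -0.07 and 0.07 m and x of rod_hook in the frame of mat between -0.16 and 0.16 m and y of rod_hook in the frame of mat between -0.07 and 0.07 m and height (world z) of rod_grip below 0.023 m and angle between rod_grip's own z axis and vertical below 0.1 rad); the robot touches nothing.
It fails at once if the rod presses on the tray, its eye or the shelf with more than 25 N (contact force between rod and shelf above 25 N).
It fails at once if the robot itself presses on the shelf or tray with more than 5 N (contact force between any of the arm, the fingers and shelf above 5 N).
It fails at once if a bystander is moved by more than 30 mm (distance of any of arch, vblock, mug, jar, hammer, grinder, billet from where it was at the start of the episode above 0.03 m).
It also fails if it takes over 72 s, if anything falls off the work surface, if the arm or the gripper's body presses on something with over 40 N, if the wrist force passes 120 N, or if a joint passes its speed limit or range.

### The arm

A 6-joint arm with a two-finger parallel gripper is mounted at the origin on the work surface. World frame = base frame: x ahead of the robot, y to its left, z up, the work surface at z = 0. Lengths are in m, angles in rad, forces in N, time in s.
With the tool pointing down it reaches from about 0.35 to 0.85 m from the base axis. Payload 8.1 kg.
Tool frame: the origin (TCP) lies at the centre of the arm's flange, where the gripper is bolted on; the fingertips stand 186 mm ahead of it and the grasp point (between the pads) lies 167 mm ahead of it (robot.nose_length is the distance from the TCP to the fingertips, in m); z points along the fingers, x is the direction in which the jaws open and shut, and the axes are right-handed (so a half turn about z gives the same grasp; the last joint's range is limited). The gripper opens to 93 mm and grips with 3 to 60 N. Pads are 15 mm wide; open, the fingers measure 128 mm over their backs; the gripper's body (75 mm by 188 mm) begins 65 mm behind the grasp point.
Start: joints at [-1.385, 0.13, 1.488, -0, 1.523, -0.085], TCP at [0.161, -0.578, 0.405] pointing down, gripper open.
Joint ranges: [-2.96, 2.96], [-0.89, 2.26], [0.02, 2.5], [-1.34, 4.48], [0, 2.73], [-2.66, 2.66]. Speed limits (rad/s): [2.39, 2.39, 2.79, 3.14, 3.14, 3.14].

### API

Orientations are given as a rotation vector (axis times angle).
In Python, from plant import robot gives the robot as it stands.
- The arm moves only by the tool arm_command, never from a script. Its argument "motion" is a list of rows, each an object with "slide": the shift along the tool's x, y, z each as a share of 0.4 m, from -1 to 1, a list of three; "turn": the turn, a rotation vector about the tool's x, y, z each as a share of 0.5 rad, from -1 to 1, a list of three. A call has exactly 5 rows; each row shifts and turns the commanded pose from where the row before left it, along the tool's axes as they then stand; what a row does not reach is not made up. A row lasts 1/12 s, in which the tool goes at most 41.7 mm and 7.16 degrees, less where a joint would pass 70% of its speed; a pose out of reach is approached as far as the arm can. A call with a number of a shift or a turn outside -1 to 1 is refused whole. A call with a gripper value outside its range is refused whole. "gripper" is the opening in per cent of the stroke, from 0 (shut) to 100 (fully open), set as the call begins (left out, the last holds). The fingers move at their own pace and stop on an object; "grip_force" is the grip in N (left out, the last holds). Time passes only in rows, so rows that do not move let the fingers close, or fill a call up. It gives the time, the measured TCP pose, the force and the opening at its end, in the units of the state.
- robot.read_state(): the state, without advancing time (a new reading comes with each control period).
- robot.read_camera(name): name is "side" or "top" or "wrist"; returns a dict with "pixels" (480x640x3 uint8, blue, green, red), "intrinsics" (3x3 intrinsics, pixels), "D" ([k1, k2, p1, p2, k3] as OpenCV has them; the pictures are not rectified), "T" (4x4, takes a point from camera to world coordinates). Camera axes: x right, y down, z forward; pixel columns grow to the right and rows downward; lengths in m; the calibration is good to about 2 mm. A picture is of the moment at which its call begins. There is no depth.
- robot.close_job(): hands the job in, once; it reports no verdict.
The state is a dict: "t": time; "q": joint angles; "dq": joint speeds; "joint_torque": joint torques, N m; "tool_pos": TCP position; "orientation": TCP orientation; "force": force on the tool from outside, world axes, zero at the start; "wrist_torque": the same for the moment, N m; "opening": finger opening in m.
Only numpy, scipy, OpenCV 4.12 (cv2) and the standard library are available. Lean on these libraries where they do the work, as an engineer would, in place of code of your own. Each camera call takes 0.05 s, during which the arm holds its last target.

## Working session

There is one attempt and no reset: what is moved stays moved. The work goes in short steps, Python scripts to look and compute and a tool call to move; the robot and the scene stay as the last step left them, time stands still between calls to the robot, and variables do not carry over. Pictures are saved under pics/ and viewed, and the job is handed in when it is done.

Besides the shell and the picture viewer there is one more tool, called as name(argument=value, ...) on one line, values as JSON. arm_command: Moves the arm, as the interface text tells. Shift numbers are shares of 0.4 m and turn numbers shares of 0.5 rad, none past 1 either way. Its arguments: {"type":"object","properties":{"motion":{"type":"array","items":{"type":"object","properties":{"slide":{"type":"array","items":{"type":"number"}},"turn":{"type":"array","items":{"type":"number"}}}}},"gripper":{"type":"number"},"grip_force":{"type":"number"}},"required":["motion"]}

```bash
ls; mkdir -p pics; python3 - <<'E'
from plant import robot
import cv2
s=robot.read_state();print(s)
for n in("side","top","wrist"):
    c=robot.read_camera(n);cv2.imwrite(f"pics/{n}0.png",c["pixels"]);print(n,c["intrinsics"],c["D"],c["T"])
E
```

```text
pics
{'t': 0.0, 'q': array([-1.38540014e+00,  1.31172679e-01,  1.48927602e+00,  7.18450347e-06,
        1.52298286e+00, -8.54315918e-02]), 'dq': array([-1.70647011e-04, -2.08809399e-04, -1.74308239e-03, -6.05372552e-05,
        3.61643195e-04, -4.38478896e-05]), 'joint_torque': array([ 1.40788219e-03, -5.59843075e+01, -4.91759062e+01,  7.69759901e-02,
        3.53468454e-02, -1.39599260e-04]), 'tool_pos': array([ 0.16048051, -0.57790696,  0.40368204]), 'orientation': array([-2.50001362e+00,  1.90046000e+00,  2.13360673e-03]), 'force': array([ 0.49822459, -0.19210099, -0.17202464]), 'wrist_torque': array([-0.0208724 ,  0.00503752,  0.03777526]), 'opening': 0.0931687533891961}
side [[587.27201007   0.         317.71649898]
 [  0.         587.27201007 239.58811273]
 [  0.           0.           1.        ]] [0.00256703 0.         0.         0.         0.        ] [[ 0.99037    -0.08339889  0.11050743  0.41863151]
 [-0.13843248 -0.60764458  0.78205148 -1.25744719]
 [ 0.00192702 -0.78981814 -0.61333807  1.08953316]
 [ 0.          0.          0.          1.        ]]
top [[598.2165917    0.         319.38129697]
 [  0.         598.2165917  247.58786079]
 [  0.           0.           1.        ]] [-0.06893721  0.          0.          0.          0.        ] [[-0.0241487  -0.99302422  0.11541115  0.35475283]
 [-0.99965381  0.02519208  0.00759031 -0.00989018]
 [-0.01044481 -0.1151879  -0.99328881  2.05987771]
 [ 0.          0.          0.          1.        ]]
wrist [[338.16348174   0.         313.87954865]
 [  0.         338.16348174 242.29430706]
 [  0.           0.           1.        ]] [-0.04643759  0.          0.          0.          0.        ] [[ 0.26724343 -0.93393386 -0.23737838  0.22738724]
 [-0.96362805 -0.25936337 -0.06443312 -0.56033682]
 [-0.00139098  0.24596379 -0.96927802  0.38408951]
 [ 0.          0.          0.          1.        ]]
```

View pics/top0.png

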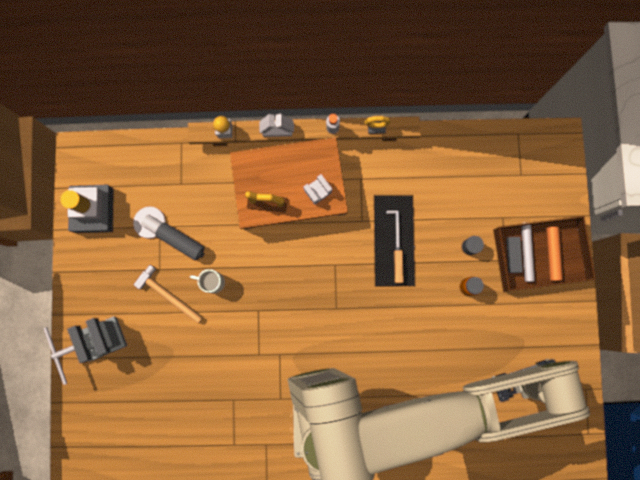

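View pics/side0.png

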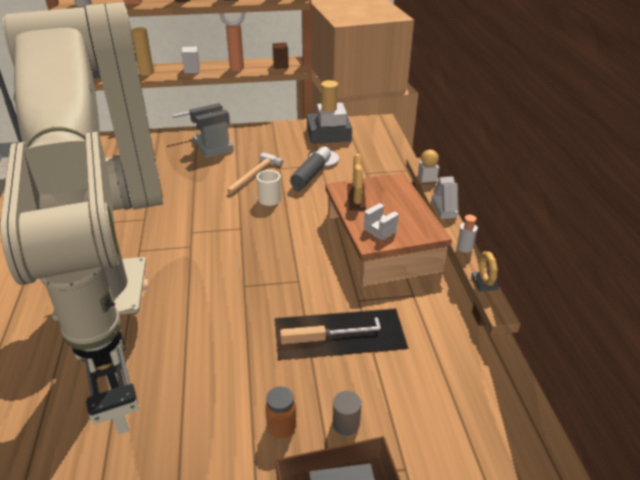

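View pics/wrist0.png

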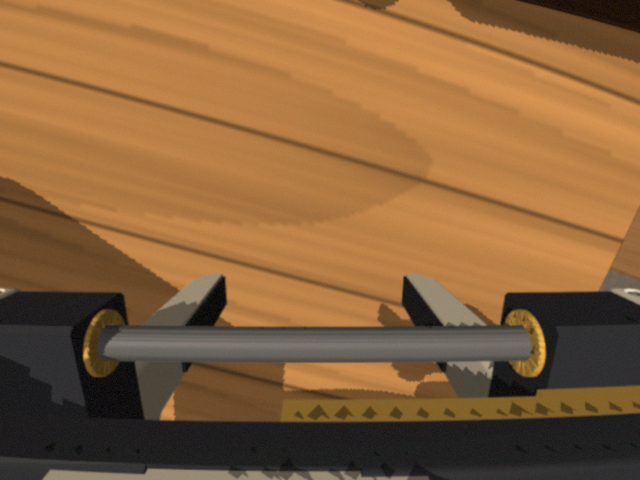

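The top view shows the shelf at (230–347, 138–228), the mat at (375–413, 195–286), the rod with its handle at about (399,265) and its hook at about (394,212), and the mug at (209,281). I'll enlarge these areas.

```bash
python3 - <<'E'
import cv2
a=cv2.imread("pics/top0.png")
cv2.imwrite("pics/t_shelf.png",cv2.resize(a[120:240,210:370],None,fx=5,fy=5,interpolation=cv2.INTER_CUBIC))
cv2.imwrite("pics/t_rod.png",cv2.resize(a[185:295,350:430],None,fx=5,fy=5,interpolation=cv2.INTER_CUBIC))
b=cv2.imread("pics/side0.png")
cv2.imwrite("pics/s_rod.png",cv2.resize(b[300:365,265:415],None,fx=5,fy=5,interpolation=cv2.INTER_CUBIC))
cv2.imwrite("pics/s_shelf.png",cv2.resize(b[165:305,315:465],None,fx=4,fy=4,interpolation=cv2.INTER_CUBIC))
E
```

```text
(no output)
```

View pics/t_shelf.png

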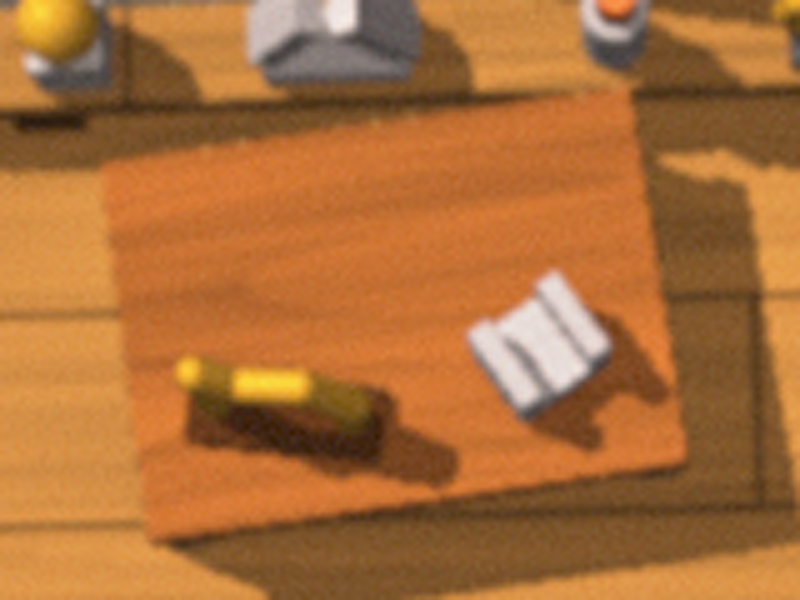

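View pics/t_rod.png

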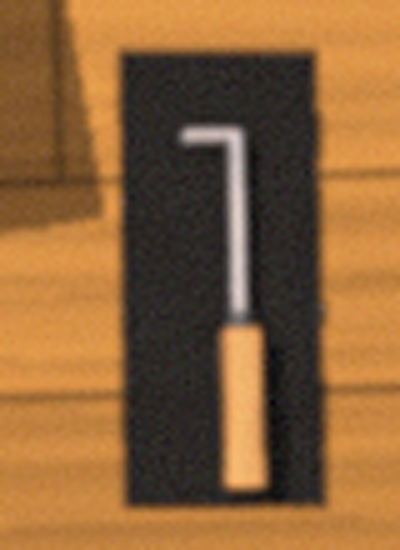

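View pics/s_rod.png

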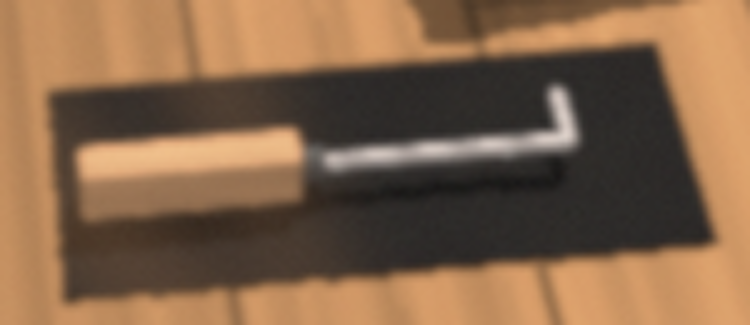

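View pics/s_shelf.png

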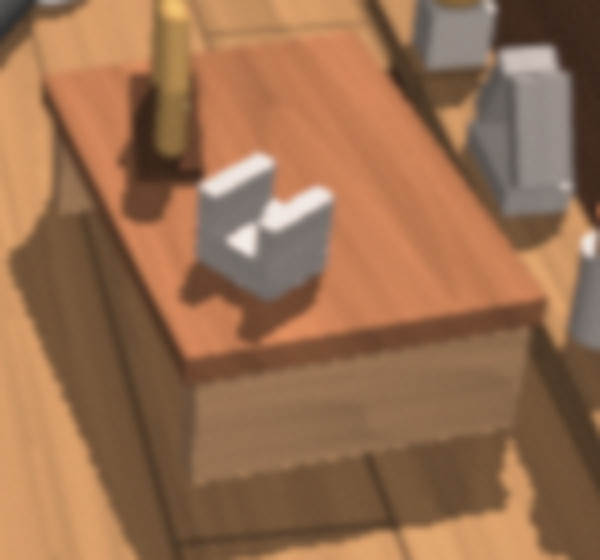

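```bash
cat > h.py <<'E'
import numpy as np,cv2,json
from scipy.spatial.transform import Rotation as R
cal={}
def ray(c,uv,z):
    p=cv2.undistortPoints(np.array([[uv]],float),c["intrinsics"],np.array(c["D"]))[0,0]
    d=c["T"][:3,:3]@np.array([p[0],p[1],1]);o=c["T"][:3,3]
    return o+d*(z-o[2])/d[2]
def proj(c,P):
    Ti=np.linalg.inv(c["T"]);P=np.atleast_2d(P)
    r,_=cv2.Rodrigues(Ti[:3,:3]);return cv2.projectPoints(P,r,Ti[:3,3],c["intrinsics"],np.array(c["D"]))[0][:,0]
def px(X,Y,s,ox,oy): return ((X+.5)/s-.5+ox,(Y+.5)/s-.5+oy)
E
python3 - <<'E'
from h import *
from plant import robot
t=robot.read_camera("top");s=robot.read_camera("side")
print("shelf BL BR FR FL")
for X,Y in[(103,163),(631,88),(686,465),(150,543)]: print("top",ray(t,px(X,Y,5,210,120),.115)[:2])
for X,Y in[(360,33),(543,303),(189,362),(45,78)]: print("side",ray(s,px(X,Y,4,315,165),.115)[:2])
print("mat")
for X,Y in[(122,52),(315,52),(326,503),(127,505)]: print("top",ray(t,px(X,Y,5,350,185),.003)[:2])
for X,Y in[(655,45),(716,242),(66,300),(50,92)]: print("side",ray(s,px(X,Y,5,265,300),.003)[:2])
print("handle top FL FR BR BL")
for X,Y in[(218,323),(264,323),(269,490),(222,490)]: print("top",ray(t,px(X,Y,5,350,185),.033)[:2])
for X,Y in[(299,128),(303,151),(80,176),(77,146)]: print("side",ray(s,px(X,Y,5,265,300),.033)[:2])
print("corner, tip")
for X,Y in[(238,134),(181,136)]: print("top",ray(t,px(X,Y,5,350,185),.020)[:2])
for X,Y in[(570,140),(556,88)]: print("side",ray(s,px(X,Y,5,265,300),.020)[:2])
E
```

```text
shelf BL BR FR FL
top [0.91004172 0.29600229]
top [ 0.95171812 -0.05904367]
top [ 0.69446614 -0.08815464]
top [0.65167628 0.26617914]
side [0.91494753 0.2892291 ]
side [ 0.94891355 -0.06702677]
side [ 0.69952898 -0.09621292]
side [0.65767258 0.25759534]
mat
top [ 0.77401658 -0.1896366 ]
top [ 0.77066886 -0.32475727]
top [ 0.45529442 -0.31896651]
top [ 0.4574533  -0.18204715]
side [ 0.77579591 -0.19183952]
side [ 0.77231318 -0.32864762]
side [ 0.45531379 -0.32173074]
side [ 0.45893219 -0.18276536]
handle top FL FR BR BL
top [ 0.5783436  -0.24586305]
top [ 0.57754663 -0.27725249]
top [ 0.46363761 -0.27614008]
top [ 0.46446091 -0.24426582]
side [ 0.57762401 -0.25392493]
side [ 0.57728662 -0.26948588]
side [ 0.46764573 -0.27102699]
side [ 0.46795375 -0.25103392]
corner, tip
top [ 0.71086256 -0.26632398]
top [ 0.71044634 -0.22683923]
side [ 0.71204167 -0.26811265]
side [ 0.71292177 -0.23182346]
```

```bash
cat >> h.py <<'E'
def Rt(yaw,s=1):
    # tool down, rod direction at yaw; tool x = s*left of rod
    l=np.array([-np.sin(yaw),np.cos(yaw),0])*s; z=np.array([0,0,-1.]);return np.c_[l,np.cross(z,l),z]
def to(st,pos,Rd=None):
    Rc=R.from_rotvec(st["orientation"]).as_matrix()
    d=Rc.T@(np.array(pos)-st["tool_pos"])
    print("slide total (tool mm)",np.round(d*1000,1),"share",np.round(d/.4,4))
    if Rd is not None: print("turn total (tool) deg",np.round(np.degrees(R.from_matrix(Rc.T@Rd).as_rotvec()),2),"share",np.round(R.from_matrix(Rc.T@Rd).as_rotvec()/.5,3))
    d2=np.array(pos)-st["tool_pos"];print("world d mm",np.round(d2*1000,1))
SO=np.array([.6745,.0845,0]);SY=.119
def shelf(st,off=0):
    p=st["tool_pos"];c,s=np.cos(SY),np.sin(SY);d=p-SO;return np.array([c*d[0]+s*d[1],-s*d[0]+c*d[1],d[2]])
def unshelf(p):
    c,s=np.cos(SY),np.sin(SY);return SO+np.array([c*p[0]-s*p[1],s*p[0]+c*p[1],p[2]])
E
python3 - <<'E'
from h import *
from plant import robot
st=robot.read_state();Rc=R.from_rotvec(st["orientation"]).as_matrix();print(np.round(Rc,3))
c=robot.read_camera("wrist");print("cam in tool",Rc.T@(c["T"][:3,3]-st["tool_pos"]))
for s in(1,-1): to(st,[.537,-.2616,.30],Rt(-.031,s))
print(np.round(Rt(-.031,1),3))
E
```

```text
[[ 0.267 -0.964 -0.   ]
 [-0.964 -0.267  0.001]
 [-0.001 -0.    -1.   ]]
cam in tool [ 0.00097607 -0.06919169  0.01973754]
slide total (tool mm) [-204.1 -447.4  104.4] share [-0.5103 -1.1186  0.2611]
turn total (tool) deg [-7.0000e-02  1.0000e-02 -1.6271e+02] share [-2.00e-03  0.00e+00 -5.68e+00]
world d mm [ 376.5  316.4 -104.3]
slide total (tool mm) [-204.1 -447.4  104.4] share [-0.5103 -1.1186  0.2611]
turn total (tool) deg [ 0.    0.05 17.29] share [0.    0.002 0.604]
world d mm [ 376.5  316.4 -104.3]
[[ 0.031  1.     0.   ]
 [ 1.    -0.031  0.   ]
 [ 0.     0.    -1.   ]]
```

arm_command(motion=[{"slide": [-0.04,-0.09,0],"turn": [0,0,0.12]},{"slide": [-0.04,-0.09,0],"turn": [0,0,0.12]},{"slide": [-0.04,-0.09,0],"turn": [0,0,0.12]},{"slide": [-0.04,-0.09,0],"turn": [0,0,0.12]},{"slide": [-0.04,-0.09,0],"turn": [0,0,0.124]}], gripper=100, grip_force=40)

```text
t: 0.72
tool_pos: [0.327, -0.471, 0.4049]
orientation: [2.182, -2.26, 0.0]
force: [0.5, -0.6, 0.7]
opening: 0.093
```

```bash
cat > s.py <<'E'
import sys
from h import *
from plant import robot
st=robot.read_state();print("t",st["t"],"pos",st["tool_pos"],"F",np.round(st["force"],2),"T",np.round(st["wrist_torque"],2),"op",st["opening"],"shelf",np.round(shelf(st),4))
a=[float(x) for x in sys.argv[1:]]
if a: to(st,a[:3],Rt(a[3],-1))
E
python3 s.py .537 -.2616 .30 -.031
```

```text
t 0.7167 pos [ 0.32695007 -0.47104513  0.40492269] F [ 0.54 -0.62  0.74] T [-0.02 -0.01 -0.02] op 0.09298549012690877 shelf [-0.411  -0.5104  0.4049]
slide total (tool mm) [-216.6 -202.6  104.9] share [-0.5416 -0.5066  0.2623]
turn total (tool) deg [-0.01 -0.01 -0.21] share [-0.    -0.    -0.007]
world d mm [ 210.   209.4 -104.9]
```

arm_command(motion=[{"slide": [-0.07,-0.07,0],"turn": [0,0,0]},{"slide": [-0.07,-0.07,0],"turn": [0,0,0]},{"slide": [-0.07,-0.07,0],"turn": [0,0,0]},{"slide": [-0.07,-0.07,0.01],"turn": [0,0,0]},{"slide": [-0.07,-0.07,0.02],"turn": [0,0,0]}])

```text
t: 1.13
tool_pos: [0.4716, -0.3354, 0.394]
orientation: [-2.186, 2.256, -0.004]
force: [-0.1, -0.5, 0.7]
opening: 0.0931
```

```bash
python3 s.py .537 -.2616 .30 -.031
```

```text
t 1.1333 pos [ 0.47155809 -0.33539905  0.39395685] F [-0.08 -0.46  0.72] T [ 0.   -0.04 -0.04] op 0.09305835120123693 shelf [-0.2514 -0.3928  0.394 ]
slide total (tool mm) [-76.  -62.9  94. ] share [-0.1899 -0.1573  0.2349]
turn total (tool) deg [-0.11 -0.09 -0.01] share [-0.004 -0.003 -0.   ]
world d mm [ 65.4  73.8 -94. ]
```

arm_command(motion=[{"slide": [-0.06,-0.05,0.05],"turn": [0,0,0]},{"slide": [-0.06,-0.05,0.06],"turn": [0,0,0]},{"slide": [-0.05,-0.04,0.06],"turn": [0,0,0]},{"slide": [-0.015,-0.012,0.05],"turn": [0,0,0]},{"slide": [0,0,0],"turn": [0,0,0]}])

```text
t: 1.55
tool_pos: [0.5329, -0.2618, 0.2993]
orientation: [2.189, -2.251, -0.012]
force: [-0.8, -0.5, -1.6]
opening: 0.0929
```

```bash
python3 s.py .537 -.2616 .194 -.031; python3 - <<'E'
from plant import robot
import cv2
c=robot.read_camera("wrist");cv2.imwrite("pics/w1.png",c["pixels"])
E
```

```text
t 1.55 pos [ 0.53290078 -0.2617862   0.29934387] F [-0.78 -0.51 -1.59] T [ 0.02  0.05 -0.04] op 0.09292087913677494 shelf [-0.1817 -0.327   0.2993]
slide total (tool mm) [  0.2  -4.8 105.3] share [ 0.0004 -0.012   0.2633]
turn total (tool) deg [0.39 0.25 0.16] share [0.014 0.009 0.006]
world d mm [   4.1    0.2 -105.3]
```

View pics/w1.png

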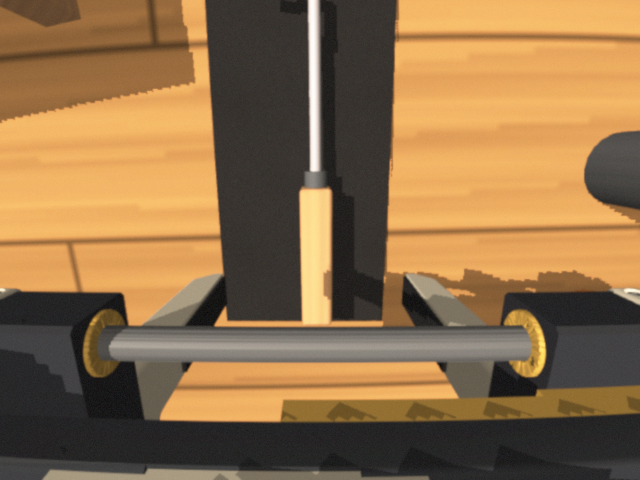

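The rod handle sits midway between the jaws (u≈316) and lines up with the tool, so I'm lowering onto it.

arm_command(motion=[{"slide": [0,-0.004,0.06],"turn": [0,0,0]},{"slide": [0,-0.003,0.08],"turn": [0,0,0]},{"slide": [0,-0.002,0.07],"turn": [0,0,0]},{"slide": [0,0,0.04],"turn": [0,0,0]},{"slide": [0,0,0.01],"turn": [0,0,0]}])

```text
t: 2.02
tool_pos: [0.5354, -0.2656, 0.1988]
orientation: [2.184, -2.256, -0.005]
force: [0.4, -0.1, -0.5]
opening: 0.0924
```

arm_command(motion=[{"slide": [0,0,0],"turn": [0,0,0]},{"slide": [0,0,0],"turn": [0,0,0]},{"slide": [0,0,0],"turn": [0,0,0]},{"slide": [0,0,0],"turn": [0,0,0]},{"slide": [0,0,0],"turn": [0,0,0]}], gripper=0)

```text
t: 2.43
tool_pos: [0.5374, -0.2653, 0.2025]
orientation: [-2.186, 2.255, -0.004]
force: [0.1, -0.3, 0.1]
opening: 0.0644
```

```bash
python3 s.py .537 -.2616 .194 -.031
```

```text
t 2.4333 pos [ 0.53742566 -0.26533148  0.20247283] F [ 0.12 -0.34  0.06] T [0.12 0.03 0.06] op 0.06437817931434699 shelf [-0.1776 -0.3311  0.2025]
slide total (tool mm) [-3.7  0.6  8.5] share [-0.0093  0.0014  0.0212]
turn total (tool) deg [-0.13 -0.08 -0.02] share [-0.005 -0.003 -0.001]
world d mm [-0.4  3.7 -8.5]
```

arm_command(motion=[{"slide": [-0.008,0,0.018],"turn": [0,0,0]},{"slide": [0,0,0],"turn": [0,0,0]},{"slide": [0,0,0],"turn": [0,0,0]},{"slide": [0,0,0],"turn": [0,0,0]},{"slide": [0,0,0],"turn": [0,0,0]}], gripper=0)

```text
t: 2.85
tool_pos: [0.537, -0.2616, 0.1935]
orientation: [2.187, -2.256, -0.0]
force: [0.4, -0.5, -0.3]
opening: 0.0306
```

arm_command(motion=[{"slide": [0,0,0],"turn": [0,0,0]},{"slide": [0,0,0],"turn": [0,0,0]},{"slide": [0,0,0],"turn": [0,0,0]},{"slide": [0,0,0],"turn": [0,0,0]},{"slide": [0,0,0],"turn": [0,0,0]}], grip_force=60)

```text
t: 3.27
tool_pos: [0.537, -0.2617, 0.1936]
orientation: [-2.186, 2.256, -0.0]
force: [0.5, 0.4, 0.1]
opening: 0.0237
```

```bash
python3 s.py .537 -.2616 .194 -.031
```

```text
t 3.2667 pos [ 0.53696908 -0.26171603  0.19356914] F [0.55 0.39 0.1 ] T [-0.02 -0.04  0.02] op 0.02372829767016426 shelf [-0.1777 -0.3274  0.1936]
slide total (tool mm) [-0.1 -0.  -0.4] share [-0.0003 -0.0001 -0.0011]
turn total (tool) deg [-0.01 -0.   -0.01] share [-0. -0. -0.]
world d mm [0.  0.1 0.4]
```

Gripped, with the opening at 23.7 mm. Lifting.

arm_command(motion=[{"slide": [0,0,-0.03],"turn": [0,0,0]},{"slide": [0,0,-0.06],"turn": [0,0,0]},{"slide": [0,0,-0.06],"turn": [0,0,0]},{"slide": [0,0,-0.03],"turn": [0,0,0]},{"slide": [0,0,0],"turn": [0,0,0]}])

```text
t: 3.68
tool_pos: [0.5383, -0.2624, 0.2701]
orientation: [-2.185, 2.254, -0.01]
force: [0.0, -0.4, -2.0]
opening: 0.0238
```

arm_command(motion=[{"slide": [0,0,0],"turn": [0,0,0]},{"slide": [0,0,0],"turn": [0,0,0]},{"slide": [0,0,0],"turn": [0,0,0]},{"slide": [0,0,0],"turn": [0,0,0]},{"slide": [0,0,0],"turn": [0,0,0]}])

```text
t: 4.1
tool_pos: [0.5365, -0.2614, 0.2642]
orientation: [2.186, -2.255, -0.003]
force: [0.3, -0.2, -1.9]
opening: 0.0234
```

```bash
python3 s.py ; python3 - <<'E'
from plant import robot
import cv2
c=robot.read_camera("wrist");cv2.imwrite("pics/w2.png",c["pixels"])
c=robot.read_camera("side");cv2.imwrite("pics/s2.png",cv2.resize(c["pixels"][220:400,250:450],None,fx=3.5,fy=3.3))
c=robot.read_camera("top");cv2.imwrite("pics/t2.png",cv2.resize(c["pixels"][140:300,300:440],None,fx=4,fy=3.7))
E
```

```text
t 4.1 pos [ 0.53652223 -0.26143553  0.26416972] F [ 0.32 -0.2  -1.95] T [ 0.04  0.04 -0.  ] op 0.023381458556012057 shelf [-0.1781 -0.3271  0.2642]
```

View pics/w2.png

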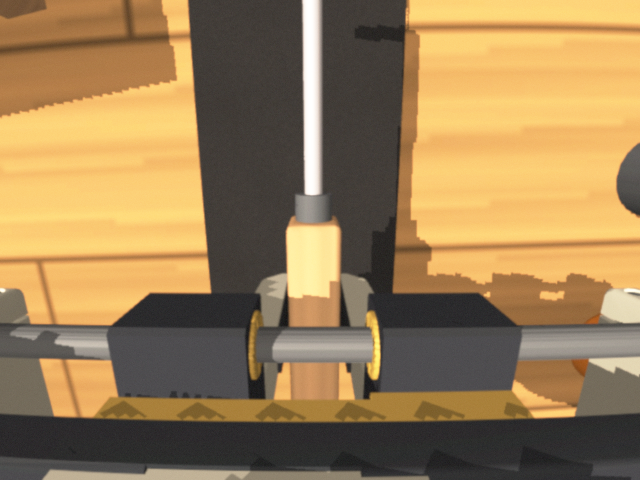

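View pics/s2.png

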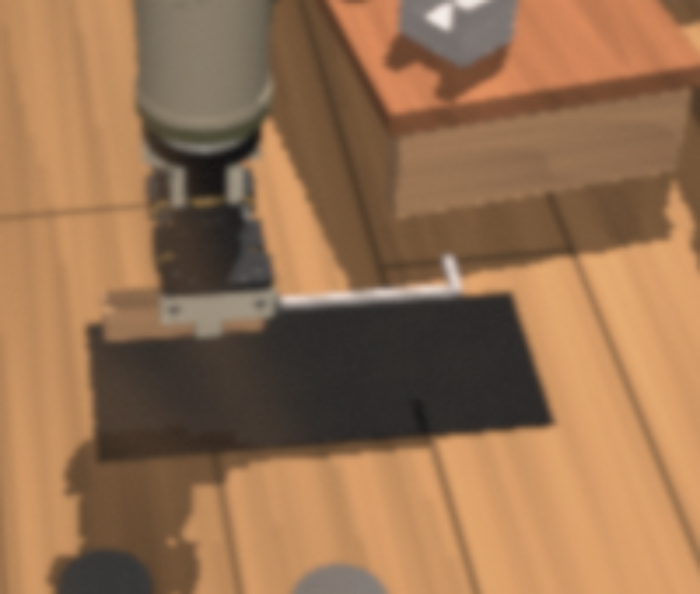

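```bash
python3 - <<'E'
from h import *
from plant import robot
t=robot.read_camera("top");s=robot.read_camera("side");st=robot.read_state()
y=-.031;f=np.array([np.cos(y),np.sin(y),0]);l=np.array([-np.sin(y),np.cos(y),0])
p=st["tool_pos"]+np.array([0,0,-.1756])+f*.175
for n,c in(("side",s),("top",t)): print(n,proj(c,[p,p+l*.036]))
print(unshelf([-.225,-.086,.2206]))
E
python3 s.py $(python3 -c "
from h import *
p=unshelf([-.225,-.086,.24]);print(*p,SY)")
```

```text
side [[380.30578905 307.1675179 ]
 [377.51200244 296.94447326]]
top [[399.88483753 207.45637219]
 [389.12177911 207.39158613]]
[ 0.4613011  -0.02760365  0.2206    ]
t 4.35 pos [ 0.53690835 -0.26165115  0.26533924] F [-0.02 -0.93 -2.98] T [0.   0.07 0.04] op 0.023744900757262023 shelf [-0.1777 -0.3274  0.2653]
slide total (tool mm) [-231.6   82.9   25.4] share [-0.5789  0.2072  0.0635]
turn total (tool) deg [ 0.02  0.01 -8.61] share [ 0.001  0.    -0.3  ]
world d mm [-75.6 234.  -25.3]
```

View pics/t2.png

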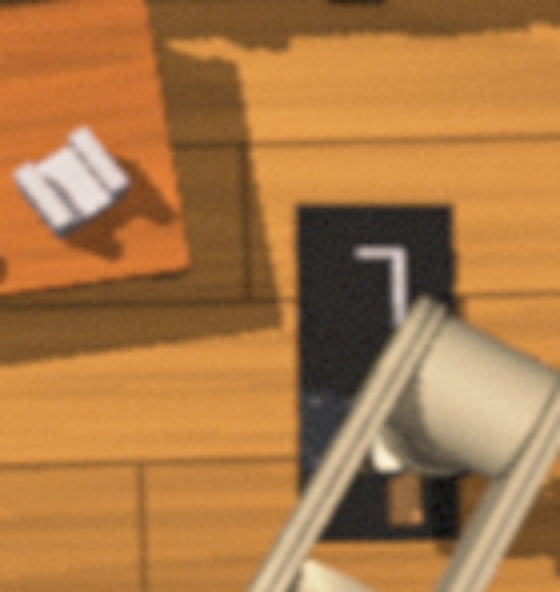

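The rod is level and its hook lies within 1 px of the prediction in both cameras. I'll back off from the shelf first, then swing left.

arm_command(motion=[{"slide": [0,0.08,0],"turn": [0,0,0]},{"slide": [-0.02,0.09,0],"turn": [0,0,0]},{"slide": [-0.07,0.035,0],"turn": [0,0,0]},{"slide": [-0.09,0,0],"turn": [0,0,0]},{"slide": [-0.09,0,0],"turn": [0,0,0]}])

```text
t: 4.77
tool_pos: [0.4573, -0.1508, 0.2656]
orientation: [-2.183, 2.259, -0.0]
force: [1.5, 0.8, -1.7]
opening: 0.0236
```

arm_command(motion=[{"slide": [-0.09,0,0],"turn": [0,0,-0.05]},{"slide": [-0.09,0,0],"turn": [0,0,-0.1]},{"slide": [-0.08,0,0],"turn": [0,0,-0.1]},{"slide": [-0.03,0,0],"turn": [0,0,-0.05]},{"slide": [0,0,0],"turn": [0,0,0]}])

```text
t: 5.18
tool_pos: [0.4569, -0.0327, 0.2656]
orientation: [-2.354, 2.08, 0.001]
force: [0.3, -0.8, -1.4]
opening: 0.0237
```

```bash
python3 s.py $(python3 -c "
from h import *
p=unshelf([-.225,-.086,.2206]);print(*p,SY)")
```

```text
t 5.1833 pos [ 0.45686159 -0.03270603  0.26563097] F [ 0.26 -0.82 -1.43] T [-0.    0.11  0.  ] op 0.02367757912528365 shelf [-0.23   -0.0905  0.2656]
slide total (tool mm) [-4.5 -5.  45. ] share [-0.0112 -0.0126  0.1126]
turn total (tool) deg [-0.02  0.04  0.26] share [-0.001  0.002  0.009]
world d mm [  4.4   5.1 -45. ]
```

arm_command(motion=[{"slide": [-0.011,-0.012,0.03],"turn": [0,0,0.009]},{"slide": [0,0,0.04],"turn": [0,0,0]},{"slide": [0,0,0.03],"turn": [0,0,0]},{"slide": [0,0,0.0125],"turn": [0,0,0]},{"slide": [0,0,0],"turn": [0,0,0]}])

```text
t: 5.6
tool_pos: [0.4608, -0.0309, 0.2193]
orientation: [2.342, -2.091, -0.003]
force: [0.1, 0.3, -2.0]
opening: 0.0234
```

```bash
python3 - <<'E'
from plant import robot
import cv2
c=robot.read_camera("wrist");cv2.imwrite("pics/w3.png",c["pixels"])
c=robot.read_camera("side");cv2.imwrite("pics/s3.png",cv2.resize(c["pixels"][150:330,240:460],None,fx=3.5,fy=3.3))
c=robot.read_camera("top");cv2.imwrite("pics/t3.png",cv2.resize(c["pixels"][120:280,220:380],None,fx=4,fy=3.7))
E
python3 s.py
```

```text
t 5.75 pos [ 0.46185603 -0.03081977  0.22136541] F [-0.86 -0.46 -3.17] T [0.06 0.04 0.02] op 0.0236528088557855 shelf [-0.2248 -0.0893  0.2214]
```

View pics/w3.png

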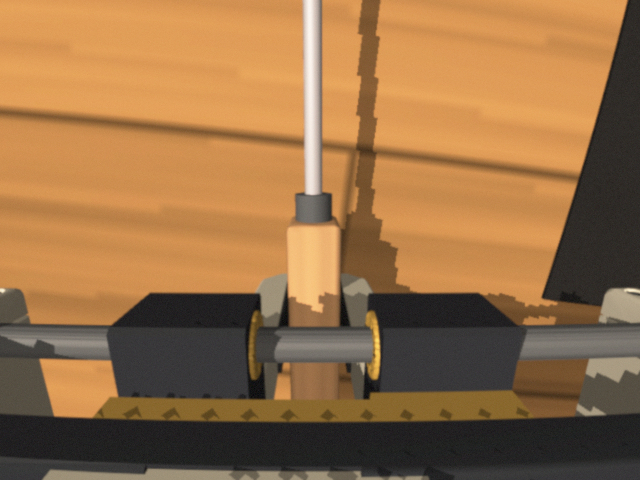

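View pics/s3.png

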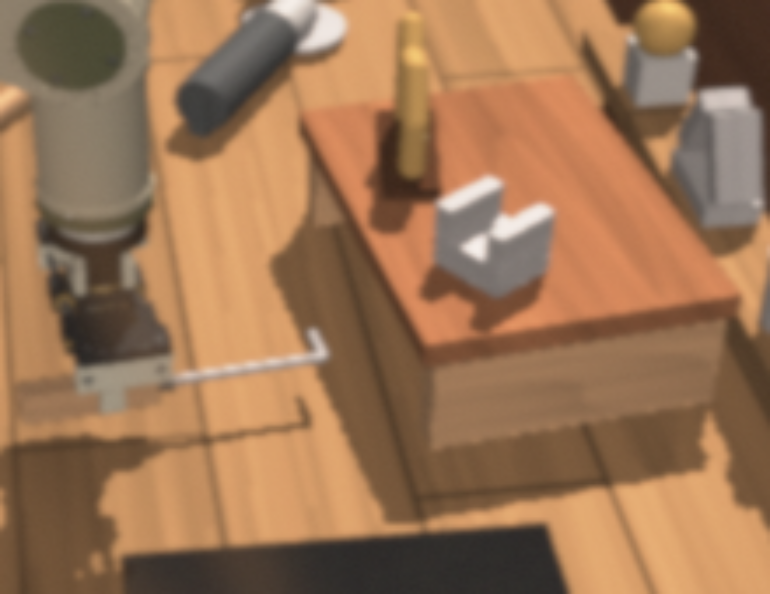

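View pics/t3.png

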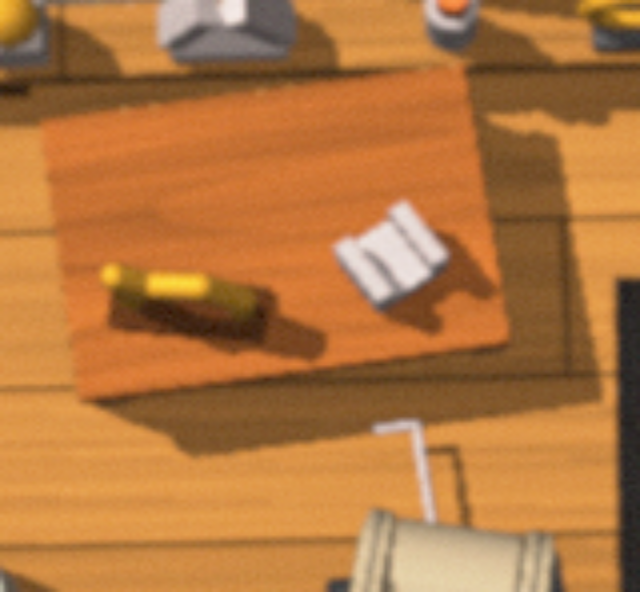

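Hook level and clear; entering under the plank.

arm_command(motion=[{"slide": [0,-0.04,0.002],"turn": [0,0,0]},{"slide": [0,-0.06,0],"turn": [0,0,0]},{"slide": [0,-0.06,0],"turn": [0,0,0]},{"slide": [0,-0.05,0],"turn": [0,0,0]},{"slide": [0,-0.03,0],"turn": [0,0,0]}])

```text
t: 6.17
tool_pos: [0.5592, -0.0195, 0.2213]
orientation: [-2.343, 2.09, -0.004]
force: [0.2, -0.6, -2.7]
opening: 0.0236
```

arm_command(motion=[{"slide": [0,-0.01,0],"turn": [0,0,0]},{"slide": [0,0,0],"turn": [0,0,0]},{"slide": [0,0,0],"turn": [0,0,0]},{"slide": [0,0,0],"turn": [0,0,0]},{"slide": [0,0,0],"turn": [0,0,0]}])

```text
t: 6.58
tool_pos: [0.56, -0.019, 0.2197]
orientation: [2.344, -2.091, -0.001]
force: [-0.1, 0.3, -2.1]
opening: 0.0234
```

```bash
cat > f.py <<'E'
from h import *
from plant import robot
st=robot.read_state();sh=shelf(st);c,s=np.cos(SY),np.sin(SY);F=st["force"];T=st["wrist_torque"]
print("t %.2f hook corner shelf mm %s | F shelf x %.2f y %.2f z %.2f | T %s yaw %.4f"%(st["t"],np.round((sh+[.175,0,-.1756])*1000,1),c*F[0]+s*F[1],-s*F[0]+c*F[1],F[2],np.round(T,2),np.arctan2(*(lambda M:(-M[1,1],-M[0,1]))(R.from_rotvec(st["orientation"]).as_matrix()))))
E
python3 f.py
```

```text
t 6.58 hook corner shelf mm [ 49.1 -89.2  44.1] | F shelf x -0.02 y 0.30 z -2.10 | T [ 0.01  0.05 -0.  ] yaw 0.1141
```

arm_command(motion=[{"slide": [0,-0.003,0],"turn": [0,0,0]},{"slide": [0,-0.003,0],"turn": [0,0,0]},{"slide": [0,-0.003,0],"turn": [0,0,0]},{"slide": [0,-0.003,0],"turn": [0,0,0]},{"slide": [0,-0.003,0],"turn": [0,0,0]}])

```text
t: 7.0
tool_pos: [0.5668, -0.0182, 0.2197]
orientation: [2.345, -2.091, -0.0]
force: [0.1, 0.1, -1.5]
opening: 0.0236
```

```bash
python3 f.py
```

```text
t 7.00 hook corner shelf mm [ 55.9 -89.2  44.1] | F shelf x 0.10 y 0.11 z -1.51 | T [-0.01  0.1   0.05] yaw 0.1143
```

arm_command(motion=[{"slide": [0,-0.003,0],"turn": [0,0,0]},{"slide": [0,-0.003,0],"turn": [0,0,0]},{"slide": [0,-0.003,0],"turn": [0,0,0]},{"slide": [0,-0.003,0],"turn": [0,0,0]},{"slide": [0,-0.003,0],"turn": [0,0,0]}])

```text
t: 7.42
tool_pos: [0.5728, -0.0175, 0.2197]
orientation: [2.345, -2.091, -0.0]
force: [0.7, 0.9, -2.0]
opening: 0.0238
```

```bash
python3 f.py
```

```text
t 7.42 hook corner shelf mm [ 61.9 -89.3  44.1] | F shelf x 0.82 y 0.84 z -2.03 | T [-0.01  0.04  0.02] yaw 0.1143
```

arm_command(motion=[{"slide": [0,-0.0025,0],"turn": [0,0,0]},{"slide": [0,-0.0025,0],"turn": [0,0,0]},{"slide": [0,-0.0025,0],"turn": [0,0,0]},{"slide": [0,-0.0025,0],"turn": [0,0,0]},{"slide": [0,0,0],"turn": [0,0,0]}])

```text
t: 7.83
tool_pos: [0.5768, -0.0171, 0.2198]
orientation: [-2.345, 2.091, -0.0]
force: [0.1, -0.3, -2.1]
opening: 0.0236
```

```bash
python3 f.py
```

```text
t 7.83 hook corner shelf mm [ 66.  -89.2  44.2] | F shelf x 0.08 y -0.32 z -2.09 | T [ 0.01  0.09 -0.02] yaw 0.1143
```

arm_command(motion=[{"slide": [0,-0.0025,0],"turn": [0,0,0]},{"slide": [0,-0.0025,0],"turn": [0,0,0]},{"slide": [0,-0.0025,0],"turn": [0,0,0]},{"slide": [0,-0.0025,0],"turn": [0,0,0]},{"slide": [0,0,0],"turn": [0,0,0]}])

```text
t: 8.25
tool_pos: [0.5808, -0.0166, 0.2198]
orientation: [-2.345, 2.091, -0.0]
force: [0.1, -0.9, -1.9]
opening: 0.0233
```

```bash
python3 f.py
```

```text
t 8.25 hook corner shelf mm [ 70.  -89.3  44.2] | F shelf x -0.04 y -0.95 z -1.92 | T [ 0.03  0.07 -0.01] yaw 0.1144
```

arm_command(motion=[{"slide": [0,-0.0025,0],"turn": [0,0,0]},{"slide": [0,-0.0025,0],"turn": [0,0,0]},{"slide": [0,-0.0025,0],"turn": [0,0,0]},{"slide": [0,-0.0025,0],"turn": [0,0,0]},{"slide": [0,0,0],"turn": [0,0,0]}])

```text
t: 8.67
tool_pos: [0.5848, -0.0161, 0.2198]
orientation: [-2.345, 2.091, -0.0]
force: [-0.2, -0.3, -3.1]
opening: 0.0238
```

```bash
python3 f.py
```

```text
t 8.67 hook corner shelf mm [ 74.  -89.3  44.2] | F shelf x -0.20 y -0.30 z -3.09 | T [-0.    0.14  0.01] yaw 0.1144
```

arm_command(motion=[{"slide": [0,-0.0025,0],"turn": [0,0,0]},{"slide": [0,-0.0025,0],"turn": [0,0,0]},{"slide": [0,-0.0025,0],"turn": [0,0,0]},{"slide": [0,-0.0025,0],"turn": [0,0,0]},{"slide": [0,0,0],"turn": [0,0,0]}])

```text
t: 9.08
tool_pos: [0.5884, -0.0158, 0.2195]
orientation: [2.344, -2.091, -0.001]
force: [-3.2, -1.1, -1.0]
opening: 0.0233
```

```bash
python3 f.py
```

```text
t 9.08 hook corner shelf mm [ 77.6 -89.3  43.9] | F shelf x -3.31 y -0.68 z -1.03 | T [-0.12  0.53  0.03] yaw 0.1143
```

Contact: −3.3 N along the shelf's x, with the prong at 77.6 mm, so the tray face is at about 81.5 mm. I'll back off 13.5 mm to the middle of the eye's depth and then sweep left.

arm_command(motion=[{"slide": [0,0.012,-0.001],"turn": [0,0,0]},{"slide": [0,0.012,-0.001],"turn": [0,0,0]},{"slide": [0,0.01,0],"turn": [0,0,0]},{"slide": [-0.008,0,0],"turn": [0,0,0]},{"slide": [-0.008,0,0],"turn": [0,0,0]}])

```text
t: 9.5
tool_pos: [0.5742, -0.0108, 0.2208]
orientation: [-2.344, 2.091, -0.001]
force: [0.2, 1.3, -2.0]
opening: 0.0237
```

```bash
python3 f.py
```

```text
t 9.50 hook corner shelf mm [ 64.  -82.7  45.2] | F shelf x 0.37 y 1.25 z -1.96 | T [ 0.04  0.03 -0.04] yaw 0.1139
```

arm_command(motion=[{"slide": [-0.0025,0,0],"turn": [0,0,0]},{"slide": [-0.0025,0,0],"turn": [0,0,0]},{"slide": [-0.0025,0,0],"turn": [0,0,0]},{"slide": [-0.0025,0,0],"turn": [0,0,0]},{"slide": [0,0,0],"turn": [0,0,0]}])

```text
t: 9.92
tool_pos: [0.5739, -0.0067, 0.2205]
orientation: [-2.345, 2.091, 0.0]
force: [-0.7, -0.1, -1.9]
opening: 0.0233
```

```bash
python3 f.py
```

```text
t 9.92 hook corner shelf mm [ 64.3 -78.7  44.9] | F shelf x -0.69 y -0.05 z -1.88 | T [-0.    0.14  0.  ] yaw 0.1144
```

arm_command(motion=[{"slide": [-0.0025,0,0],"turn": [0,0,0]},{"slide": [-0.0025,0,0],"turn": [0,0,0]},{"slide": [-0.0025,0,0],"turn": [0,0,0]},{"slide": [-0.0025,0,0],"turn": [0,0,0]},{"slide": [0,0,0],"turn": [0,0,0]}])

```text
t: 10.33
tool_pos: [0.5734, -0.0028, 0.2205]
orientation: [2.345, -2.091, -0.0]
force: [-0.1, -0.9, -1.3]
opening: 0.0239
```

```bash
python3 f.py
```

```text
t 10.33 hook corner shelf mm [ 64.2 -74.7  44.9] | F shelf x -0.18 y -0.84 z -1.34 | T [ 0.02  0.   -0.08] yaw 0.1144
```

arm_command(motion=[{"slide": [-0.0025,0,0],"turn": [0,0,0]},{"slide": [-0.0025,0,0],"turn": [0,0,0]},{"slide": [-0.0025,0,0],"turn": [0,0,0]},{"slide": [-0.0025,0,0],"turn": [0,0,0]},{"slide": [0,0,0],"turn": [0,0,0]}])

```text
t: 10.75
tool_pos: [0.5729, 0.0012, 0.2205]
orientation: [-2.345, 2.091, 0.0]
force: [0.3, -0.2, -2.0]
opening: 0.0235
```

```bash
python3 f.py
```

```text
t 10.75 hook corner shelf mm [ 64.3 -70.6  44.9] | F shelf x 0.31 y -0.28 z -1.98 | T [-0.01  0.05  0.03] yaw 0.1145
```

arm_command(motion=[{"slide": [-0.0025,0,0],"turn": [0,0,0]},{"slide": [-0.0025,0,0],"turn": [0,0,0]},{"slide": [-0.0025,0,0],"turn": [0,0,0]},{"slide": [-0.0025,0,0],"turn": [0,0,0]},{"slide": [0,0,0],"turn": [0,0,0]}])

```text
t: 11.17
tool_pos: [0.5725, 0.0052, 0.2205]
orientation: [-2.345, 2.091, 0.0]
force: [-0.4, -0.9, -2.5]
opening: 0.0236
```

```bash
python3 f.py
```

```text
t 11.17 hook corner shelf mm [ 64.3 -66.6  44.9] | F shelf x -0.48 y -0.84 z -2.48 | T [ 0.06  0.07 -0.04] yaw 0.1145
```

arm_command(motion=[{"slide": [-0.0025,0,0],"turn": [0,0,0]},{"slide": [-0.0025,0,0],"turn": [0,0,0]},{"slide": [-0.0025,0,0],"turn": [0,0,0]},{"slide": [-0.0025,0,0],"turn": [0,0,0]},{"slide": [0,0,0],"turn": [0,0,0]}])

```text
t: 11.58
tool_pos: [0.572, 0.0092, 0.2205]
orientation: [-2.345, 2.091, 0.0]
force: [0.1, 0.2, -1.4]
opening: 0.0233
```

```bash
python3 f.py
```

```text
t 11.58 hook corner shelf mm [ 64.3 -62.6  44.9] | F shelf x 0.11 y 0.16 z -1.37 | T [ 0.    0.02 -0.01] yaw 0.1144
```

arm_command(motion=[{"slide": [-0.0025,0,0],"turn": [0,0,0]},{"slide": [-0.0025,0,0],"turn": [0,0,0]},{"slide": [-0.0025,0,0],"turn": [0,0,0]},{"slide": [-0.0025,0,0],"turn": [0,0,0]},{"slide": [-0.0025,0,0],"turn": [0,0,0]}])

```text
t: 12.0
tool_pos: [0.5715, 0.014, 0.2205]
orientation: [2.345, -2.091, -0.0]
force: [0.3, -0.5, -2.5]
opening: 0.0236
```

```bash
python3 f.py
```

```text
t 12.00 hook corner shelf mm [ 64.3 -57.7  44.9] | F shelf x 0.21 y -0.53 z -2.50 | T [ 0.05  0.07 -0.03] yaw 0.1143
```

arm_command(motion=[{"slide": [-0.0025,0,0],"turn": [0,0,0]},{"slide": [-0.0025,0,0],"turn": [0,0,0]},{"slide": [-0.0025,0,0],"turn": [0,0,0]},{"slide": [-0.0025,0,0],"turn": [0,0,0]},{"slide": [-0.0025,0,0],"turn": [0,0,0]}])

```text
t: 12.42
tool_pos: [0.5709, 0.019, 0.2205]
orientation: [2.345, -2.091, -0.0]
force: [0.3, -0.4, -2.2]
opening: 0.024
```

```bash
python3 f.py
```

```text
t 12.42 hook corner shelf mm [ 64.3 -52.8  44.9] | F shelf x 0.26 y -0.45 z -2.18 | T [-0.01  0.03 -0.01] yaw 0.1143
```

arm_command(motion=[{"slide": [-0.0025,0,0],"turn": [0,0,0]},{"slide": [-0.0025,0,0],"turn": [0,0,0]},{"slide": [-0.0025,0,0],"turn": [0,0,0]},{"slide": [-0.0025,0,0],"turn": [0,0,0]},{"slide": [-0.0025,0,0],"turn": [0,0,0]}])

```text
t: 12.83
tool_pos: [0.5703, 0.024, 0.2205]
orientation: [-2.345, 2.091, 0.0]
force: [0.4, 0.1, -1.4]
opening: 0.0235
```

```bash
python3 f.py
```

```text
t 12.83 hook corner shelf mm [ 64.4 -47.7  44.9] | F shelf x 0.45 y 0.03 z -1.35 | T [0.04 0.04 0.01] yaw 0.1143
```

arm_command(motion=[{"slide": [-0.0025,0,0],"turn": [0,0,0]},{"slide": [-0.0025,0,0],"turn": [0,0,0]},{"slide": [-0.0025,0,0],"turn": [0,0,0]},{"slide": [-0.0025,0,0],"turn": [0,0,0]},{"slide": [-0.0025,0,0],"turn": [0,0,0]}])

```text
t: 13.25
tool_pos: [0.5698, 0.0289, 0.2205]
orientation: [-2.345, 2.091, -0.0]
force: [-0.4, -0.0, -2.5]
opening: 0.0236
```

```bash
python3 f.py
```

```text
t 13.25 hook corner shelf mm [ 64.4 -42.7  44.9] | F shelf x -0.39 y 0.04 z -2.55 | T [-0.01 -0.    0.03] yaw 0.1143
```

arm_command(motion=[{"slide": [-0.0025,0,0],"turn": [0,0,0]},{"slide": [-0.0025,0,0],"turn": [0,0,0]},{"slide": [-0.0025,0,0],"turn": [0,0,0]},{"slide": [-0.0025,0,0],"turn": [0,0,0]},{"slide": [-0.0025,0,0],"turn": [0,0,0]}])

```text
t: 13.67
tool_pos: [0.5692, 0.0339, 0.2205]
orientation: [2.345, -2.091, -0.0]
force: [-0.0, -0.4, -2.5]
opening: 0.0236
```

```bash
python3 f.py
```

```text
t 13.67 hook corner shelf mm [ 64.4 -37.7  44.9] | F shelf x -0.06 y -0.37 z -2.46 | T [-0.01  0.1   0.03] yaw 0.1143
```

arm_command(motion=[{"slide": [-0.002,0,0],"turn": [0,0,0]},{"slide": [-0.002,0,0],"turn": [0,0,0]},{"slide": [-0.002,0,0],"turn": [0,0,0]},{"slide": [-0.002,0,0],"turn": [0,0,0]},{"slide": [-0.002,0,0],"turn": [0,0,0]}])

```text
t: 14.08
tool_pos: [0.5687, 0.0378, 0.2205]
orientation: [2.345, -2.091, -0.0]
force: [-0.3, 1.1, -1.9]
opening: 0.024
```

```bash
python3 f.py
```

```text
t 14.08 hook corner shelf mm [ 64.4 -33.8  44.9] | F shelf x -0.14 y 1.11 z -1.91 | T [-0.04  0.08 -0.02] yaw 0.1143
```

arm_command(motion=[{"slide": [-0.002,0,0],"turn": [0,0,0]},{"slide": [-0.002,0,0],"turn": [0,0,0]},{"slide": [-0.002,0,0],"turn": [0,0,0]},{"slide": [-0.002,0,0],"turn": [0,0,0]},{"slide": [-0.002,0,0],"turn": [0,0,0]}])

```text
t: 14.5
tool_pos: [0.5683, 0.0418, 0.2205]
orientation: [2.345, -2.091, -0.0]
force: [-0.1, 0.9, -2.0]
opening: 0.0234
```

```bash
python3 f.py
```

```text
t 14.50 hook corner shelf mm [ 64.5 -29.8  44.9] | F shelf x -0.03 y 0.93 z -2.03 | T [-0.    0.06 -0.05] yaw 0.1143
```

arm_command(motion=[{"slide": [-0.002,0,0],"turn": [0,0,0]},{"slide": [-0.002,0,0],"turn": [0,0,0]},{"slide": [-0.002,0,0],"turn": [0,0,0]},{"slide": [-0.002,0,0],"turn": [0,0,0]},{"slide": [-0.002,0,0],"turn": [0,0,0]}])

```text
t: 14.92
tool_pos: [0.5678, 0.0458, 0.2206]
orientation: [-2.345, 2.091, 0.0]
force: [-0.4, -0.2, -2.6]
opening: 0.024
```

```bash
python3 f.py
```

```text
t 14.92 hook corner shelf mm [ 64.5 -25.8  45. ] | F shelf x -0.46 y -0.12 z -2.62 | T [0.03 0.06 0.04] yaw 0.1143
```

arm_command(motion=[{"slide": [-0.002,0,0],"turn": [0,0,0]},{"slide": [-0.002,0,0],"turn": [0,0,0]},{"slide": [-0.002,0,0],"turn": [0,0,0]},{"slide": [-0.002,0,0],"turn": [0,0,0]},{"slide": [-0.002,0,0],"turn": [0,0,0]}])

```text
t: 15.33
tool_pos: [0.5674, 0.0498, 0.2205]
orientation: [-2.345, 2.091, 0.0]
force: [1.0, -0.0, -1.5]
opening: 0.0237
```

```bash
python3 f.py
```

```text
t 15.33 hook corner shelf mm [ 64.5 -21.8  44.9] | F shelf x 1.03 y -0.16 z -1.49 | T [0.01 0.05 0.  ] yaw 0.1143
```

arm_command(motion=[{"slide": [-0.002,0,0],"turn": [0,0,0]},{"slide": [-0.002,0,0],"turn": [0,0,0]},{"slide": [-0.002,0,0],"turn": [0,0,0]},{"slide": [-0.002,0,0],"turn": [0,0,0]},{"slide": [-0.002,0,0],"turn": [0,0,0]}])

```text
t: 15.75
tool_pos: [0.5669, 0.0537, 0.2205]
orientation: [-2.345, 2.091, -0.0]
force: [-0.0, -0.3, -1.5]
opening: 0.0239
```

```bash
python3 f.py
```

```text
t 15.75 hook corner shelf mm [ 64.5 -17.8  44.9] | F shelf x -0.06 y -0.25 z -1.50 | T [ 0.04  0.07 -0.02] yaw 0.1143
```

arm_command(motion=[{"slide": [-0.002,0,0],"turn": [0,0,0]},{"slide": [-0.002,0,0],"turn": [0,0,0]},{"slide": [-0.002,0,0],"turn": [0,0,0]},{"slide": [-0.002,0,0],"turn": [0,0,0]},{"slide": [-0.002,0,0],"turn": [0,0,0]}])

```text
t: 16.17
tool_pos: [0.5664, 0.0577, 0.2205]
orientation: [2.345, -2.091, -0.0]
force: [-0.1, -0.6, -2.6]
opening: 0.0237
```

```bash
python3 f.py
```

```text
t 16.17 hook corner shelf mm [ 64.5 -13.8  44.9] | F shelf x -0.16 y -0.59 z -2.60 | T [0.01 0.02 0.01] yaw 0.1143
```

arm_command(motion=[{"slide": [-0.002,0,0],"turn": [0,0,0]},{"slide": [-0.002,0,0],"turn": [0,0,0]},{"slide": [-0.002,0,0],"turn": [0,0,0]},{"slide": [-0.002,0,0],"turn": [0,0,0]},{"slide": [-0.002,0,0],"turn": [0,0,0]}])

```text
t: 16.58
tool_pos: [0.566, 0.0617, 0.2205]
orientation: [-2.345, 2.091, 0.0]
force: [-0.1, 0.6, -2.8]
opening: 0.0234
```

```bash
python3 f.py
```

```text
t 16.58 hook corner shelf mm [64.6 -9.8 44.9] | F shelf x -0.04 y 0.65 z -2.76 | T [-0.02  0.01 -0.01] yaw 0.1143
```

arm_command(motion=[{"slide": [-0.002,0,0],"turn": [0,0,0]},{"slide": [-0.002,0,0],"turn": [0,0,0]},{"slide": [-0.002,0,0],"turn": [0,0,0]},{"slide": [-0.002,0,0],"turn": [0,0,0]},{"slide": [-0.002,0,0],"turn": [0,0,0]}])

```text
t: 17.0
tool_pos: [0.5655, 0.0657, 0.2205]
orientation: [-2.345, 2.091, 0.0]
force: [0.2, 0.4, -2.2]
opening: 0.024
```

```bash
python3 f.py
```

```text
t 17.00 hook corner shelf mm [64.6 -5.8 44.9] | F shelf x 0.24 y 0.41 z -2.19 | T [ 0.04  0.02 -0.01] yaw 0.1143
```

arm_command(motion=[{"slide": [-0.002,0,0],"turn": [0,0,0]},{"slide": [-0.002,0,0],"turn": [0,0,0]},{"slide": [-0.002,0,0],"turn": [0,0,0]},{"slide": [-0.002,0,0],"turn": [0,0,0]},{"slide": [-0.002,0,0],"turn": [0,0,0]}])

```text
t: 17.42
tool_pos: [0.5651, 0.0691, 0.2205]
orientation: [2.343, -2.091, 0.001]
force: [0.5, -5.3, -1.5]
opening: 0.0238
```

```bash
python3 f.py
```

```text
t 17.42 hook corner shelf mm [64.6 -2.3 44.9] | F shelf x -0.18 y -5.32 z -1.50 | T [-0.95  0.03 -0.83] yaw 0.1135
```

Contact at Fy = −5.3 N with a lever of 0.157 m. That places it on the shank at the eye's front wire, so the prong is through the eye and the eye is about 5 mm left of centre. I'll ease off 3 mm and draw gently.

arm_command(motion=[{"slide": [0.004,0,0],"turn": [0,0,0]},{"slide": [0.004,0.005,0],"turn": [0,0,0]},{"slide": [0,0.007,0],"turn": [0,0,0]},{"slide": [0,0.007,0],"turn": [0,0,0]},{"slide": [0,0.004,0],"turn": [0,0,0]}])

```text
t: 17.83
tool_pos: [0.5559, 0.0654, 0.2205]
orientation: [-2.345, 2.091, 0.0]
force: [1.4, -0.5, -2.1]
opening: 0.0237
```

```bash
python3 f.py
```

```text
t 17.83 hook corner shelf mm [55.  -4.9 44.9] | F shelf x 1.33 y -0.63 z -2.10 | T [-0.21 -0.13 -0.19] yaw 0.1144
```

arm_command(motion=[{"slide": [0,0.0025,0],"turn": [0,0,0]},{"slide": [0,0.0025,0],"turn": [0,0,0]},{"slide": [0,0.0025,0],"turn": [0,0,0]},{"slide": [0,0.0025,0],"turn": [0,0,0]},{"slide": [0,0.0025,0],"turn": [0,0,0]}])

```text
t: 18.25
tool_pos: [0.5517, 0.0648, 0.2209]
orientation: [-2.344, 2.09, -0.001]
force: [4.4, -0.8, -4.1]
opening: 0.0239
```

```bash
python3 f.py
```

```text
t 18.25 hook corner shelf mm [50.7 -5.  45.3] | F shelf x 4.29 y -1.28 z -4.07 | T [-0.11 -0.54 -0.14] yaw 0.1143
```

Pull force is 4.3 N, which matches the expected slide friction. Continuing.

arm_command(motion=[{"slide": [0,0.003,0],"turn": [0,0,0]},{"slide": [0,0.004,0],"turn": [0,0,0]},{"slide": [0,0.004,0],"turn": [0,0,0]},{"slide": [0,0.004,0],"turn": [0,0,0]},{"slide": [0,0.004,0],"turn": [0,0,0]}])

```text
t: 18.67
tool_pos: [0.5437, 0.0639, 0.2207]
orientation: [-2.344, 2.091, -0.0]
force: [3.7, -0.4, -2.6]
opening: 0.0236
```

```bash
python3 f.py
```

```text
t 18.67 hook corner shelf mm [42.7 -5.  45.1] | F shelf x 3.58 y -0.83 z -2.55 | T [-0.08 -0.67 -0.2 ] yaw 0.1143
```

arm_command(motion=[{"slide": [0,0.004,0],"turn": [0,0,0]},{"slide": [0,0.004,0],"turn": [0,0,0]},{"slide": [0,0.004,0],"turn": [0,0,0]},{"slide": [0,0.004,0],"turn": [0,0,0]},{"slide": [0,0.004,0],"turn": [0,0,0]}])

```text
t: 19.08
tool_pos: [0.5357, 0.063, 0.2206]
orientation: [-2.345, 2.091, -0.0]
force: [4.6, -0.6, -3.1]
opening: 0.0234
```

```bash
python3 f.py
```

```text
t 19.08 hook corner shelf mm [34.6 -4.9 45. ] | F shelf x 4.45 y -1.13 z -3.10 | T [-0.1  -0.75 -0.23] yaw 0.1143
```

arm_command(motion=[{"slide": [0,0.004,0],"turn": [0,0,0]},{"slide": [0,0.004,0],"turn": [0,0,0]},{"slide": [0,0.004,0],"turn": [0,0,0]},{"slide": [0,0.004,0],"turn": [0,0,0]},{"slide": [0,0.004,0],"turn": [0,0,0]}])

```text
t: 19.5
tool_pos: [0.5278, 0.062, 0.2206]
orientation: [-2.345, 2.091, -0.0]
force: [4.4, -1.2, -2.1]
opening: 0.0242
```

```bash
python3 f.py
```

```text
t 19.50 hook corner shelf mm [26.6 -4.9 45. ] | F shelf x 4.20 y -1.70 z -2.12 | T [-0.06 -0.74 -0.22] yaw 0.1142
```

arm_command(motion=[{"slide": [0,0.004,0],"turn": [0,0,0]},{"slide": [0,0.004,0],"turn": [0,0,0]},{"slide": [0,0.004,0],"turn": [0,0,0]},{"slide": [0,0.004,0],"turn": [0,0,0]},{"slide": [0,0.004,0],"turn": [0,0,0]}])

```text
t: 19.92
tool_pos: [0.5198, 0.0611, 0.2205]
orientation: [-2.345, 2.091, -0.0]
force: [4.7, -1.1, -2.3]
opening: 0.0233
```

```bash
python3 f.py
```

```text
t 19.92 hook corner shelf mm [18.6 -4.9 44.9] | F shelf x 4.58 y -1.66 z -2.29 | T [-0.1  -0.75 -0.18] yaw 0.1143
```

arm_command(motion=[{"slide": [0,0.004,0],"turn": [0,0,0]},{"slide": [0,0.004,0],"turn": [0,0,0]},{"slide": [0,0.004,0],"turn": [0,0,0]},{"slide": [0,0.004,0],"turn": [0,0,0]},{"slide": [0,0.004,0],"turn": [0,0,0]}])

```text
t: 20.33
tool_pos: [0.5119, 0.0602, 0.2205]
orientation: [-2.345, 2.091, -0.0]
force: [3.9, -0.4, -1.3]
opening: 0.0237
```

```bash
python3 f.py
```

```text
t 20.33 hook corner shelf mm [10.6 -4.8 44.9] | F shelf x 3.84 y -0.85 z -1.25 | T [-0.1  -0.76 -0.2 ] yaw 0.1143
```

arm_command(motion=[{"slide": [0,0.004,0],"turn": [0,0,0]},{"slide": [0,0.004,0],"turn": [0,0,0]},{"slide": [0,0.004,0],"turn": [0,0,0]},{"slide": [0,0.004,0],"turn": [0,0,0]},{"slide": [0,0.004,0],"turn": [0,0,0]}])

```text
t: 20.75
tool_pos: [0.5039, 0.0593, 0.2205]
orientation: [2.345, -2.091, 0.0]
force: [3.8, -0.3, -2.2]
opening: 0.0235
```

```bash
python3 f.py
```

```text
t 20.75 hook corner shelf mm [ 2.6 -4.8 44.9] | F shelf x 3.78 y -0.74 z -2.18 | T [-0.16 -0.78 -0.29] yaw 0.1143
```

arm_command(motion=[{"slide": [0,0.003,0],"turn": [0,0,0]},{"slide": [0,0.003,0],"turn": [0,0,0]},{"slide": [0,0.003,0],"turn": [0,0,0]},{"slide": [0,0.003,0],"turn": [0,0,0]},{"slide": [0,0.003,0],"turn": [0,0,0]}])

```text
t: 21.17
tool_pos: [0.498, 0.0586, 0.2205]
orientation: [-2.345, 2.091, -0.0]
force: [3.5, -1.6, -2.0]
opening: 0.0237
```

```bash
python3 f.py; python3 - <<'E'
from plant import robot
import cv2
c=robot.read_camera("top");cv2.imwrite("pics/t4.png",cv2.resize(c["pixels"][160:280,240:360],None,fx=5,fy=5))
c=robot.read_camera("side");cv2.imwrite("pics/s4.png",cv2.resize(c["pixels"][150:330,240:460],None,fx=3.5,fy=3.3))
E
```

```text
t 21.17 hook corner shelf mm [-3.3 -4.7 44.9] | F shelf x 3.28 y -2.00 z -2.04 | T [-0.19 -0.72 -0.3 ] yaw 0.1143
```

View pics/t4.png

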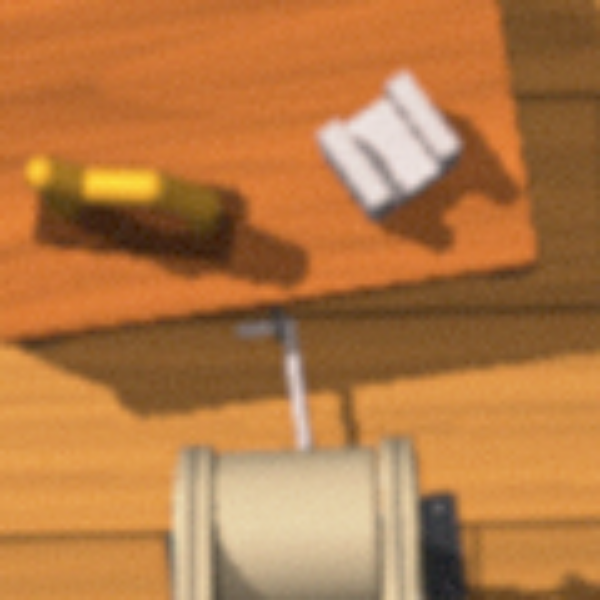

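The top view shows the hook just emerged, with its corner at crop (285,325). The dark eye wire is around the prong close to the shank, so it is well engaged.

arm_command(motion=[{"slide": [0,0.002,0],"turn": [0,0,0]},{"slide": [0,0.002,0],"turn": [0,0,0]},{"slide": [0,0.002,0],"turn": [0,0,0]},{"slide": [0,0.002,0],"turn": [0,0,0]},{"slide": [0,0.002,0],"turn": [0,0,0]}])

```text
t: 21.68
tool_pos: [0.4941, 0.0582, 0.2206]
orientation: [-2.345, 2.091, -0.0]
force: [3.4, -0.9, -3.2]
opening: 0.0232
```

```bash
python3 f.py
```

```text
t 21.68 hook corner shelf mm [-7.2 -4.7 45. ] | F shelf x 3.30 y -1.29 z -3.21 | T [-0.16 -0.68 -0.27] yaw 0.1143
```

arm_command(motion=[{"slide": [0,0.0015,0],"turn": [0,0,0]},{"slide": [0,0.0015,0],"turn": [0,0,0]},{"slide": [0,0.0015,0],"turn": [0,0,0]},{"slide": [0,0.0015,0],"turn": [0,0,0]},{"slide": [0,0.0015,0],"turn": [0,0,0]}])

```text
t: 22.1
tool_pos: [0.4911, 0.0579, 0.2206]
orientation: [-2.345, 2.091, -0.0]
force: [5.2, -1.6, -1.3]
opening: 0.0237
```

```bash
python3 f.py
```

```text
t 22.10 hook corner shelf mm [-10.3  -4.7  45. ] | F shelf x 4.96 y -2.17 z -1.34 | T [-0.15 -0.73 -0.28] yaw 0.1143
```

arm_command(motion=[{"slide": [0,0.0015,0],"turn": [0,0,0]},{"slide": [0,0.0015,0],"turn": [0,0,0]},{"slide": [0,0.0015,0],"turn": [0,0,0]},{"slide": [0,0.001,0],"turn": [0,0,0]},{"slide": [0,0.001,0],"turn": [0,0,0]}])

```text
t: 22.52
tool_pos: [0.4885, 0.0575, 0.2206]
orientation: [-2.345, 2.091, -0.0]
force: [4.8, -1.0, -2.8]
opening: 0.0237
```

```bash
python3 f.py
```

```text
t 22.52 hook corner shelf mm [-12.9  -4.7  45. ] | F shelf x 4.65 y -1.57 z -2.84 | T [-0.12 -0.72 -0.21] yaw 0.1143
```

arm_command(motion=[{"slide": [0,0.001,0],"turn": [0,0,0]},{"slide": [0,0.001,0],"turn": [0,0,0]},{"slide": [0,0.001,0],"turn": [0,0,0]},{"slide": [0,0.001,0],"turn": [0,0,0]},{"slide": [0,0.001,0],"turn": [0,0,0]}])

```text
t: 22.93
tool_pos: [0.4866, 0.0573, 0.2205]
orientation: [-2.345, 2.091, -0.0]
force: [4.1, -0.9, -1.3]
opening: 0.0235
```

```bash
python3 f.py
```

```text
t 22.93 hook corner shelf mm [-14.8  -4.7  44.9] | F shelf x 3.99 y -1.36 z -1.25 | T [-0.18 -0.72 -0.25] yaw 0.1143
```

arm_command(motion=[{"slide": [0,0.001,0],"turn": [0,0,0]},{"slide": [0,0.001,0],"turn": [0,0,0]},{"slide": [0,0.001,0],"turn": [0,0,0]},{"slide": [0,0.001,0],"turn": [0,0,0]},{"slide": [0,0.001,0],"turn": [0,0,0]}])

```text
t: 23.35
tool_pos: [0.4848, 0.0571, 0.2207]
orientation: [-2.344, 2.09, -0.001]
force: [6.8, -1.5, -3.0]
opening: 0.0236
```

```bash
python3 f.py
```

```text
t 23.35 hook corner shelf mm [-16.6  -4.7  45.1] | F shelf x 6.52 y -2.33 z -2.99 | T [-0.16 -1.05 -0.27] yaw 0.1143
```

arm_command(motion=[{"slide": [0,0.001,0],"turn": [0,0,0]},{"slide": [0,0.001,0],"turn": [0,0,0]},{"slide": [0,0,0],"turn": [0,0,0]},{"slide": [0,0,0],"turn": [0,0,0]},{"slide": [0,0,0],"turn": [0,0,0]}])

```text
t: 23.77
tool_pos: [0.4845, 0.0571, 0.221]
orientation: [-2.343, 2.09, -0.003]
force: [9.4, -0.3, -2.9]
opening: 0.0236
```

```bash
python3 f.py
```

```text
t 23.77 hook corner shelf mm [-16.9  -4.7  45.4] | F shelf x 9.32 y -1.42 z -2.89 | T [-0.12 -1.17 -0.3 ] yaw 0.1143
```

At the stop: 0.8 mm commanded gave 0.3 mm of motion and the force rose to 9.3 N. It has held for over 0.2 s. Next I'll relieve the pull by moving 9 mm inward, within the eye's 21 mm of play, and unthread to the right.

arm_command(motion=[{"slide": [0,-0.005,0],"turn": [0,0,0]},{"slide": [0,-0.006,0],"turn": [0,0,0]},{"slide": [0,-0.007,0],"turn": [0,0,0]},{"slide": [0,-0.006,0],"turn": [0,0,0]},{"slide": [0,0,0],"turn": [0,0,0]}])

```text
t: 24.18
tool_pos: [0.4934, 0.0581, 0.2202]
orientation: [2.344, -2.091, -0.001]
force: [1.9, -1.6, -2.6]
opening: 0.0232
```

```bash
python3 f.py; python3 - <<'E'
from plant import robot
import cv2
c=robot.read_camera("top");cv2.imwrite("pics/t5.png",cv2.resize(c["pixels"][190:270,250:350],None,fx=7,fy=7,interpolation=cv2.INTER_CUBIC))
E
```

```text
t 24.18 hook corner shelf mm [-7.9 -4.7 44.6] | F shelf x 1.69 y -1.80 z -2.63 | T [-0.33  0.07 -0.27] yaw 0.1143
```

View pics/t5.png

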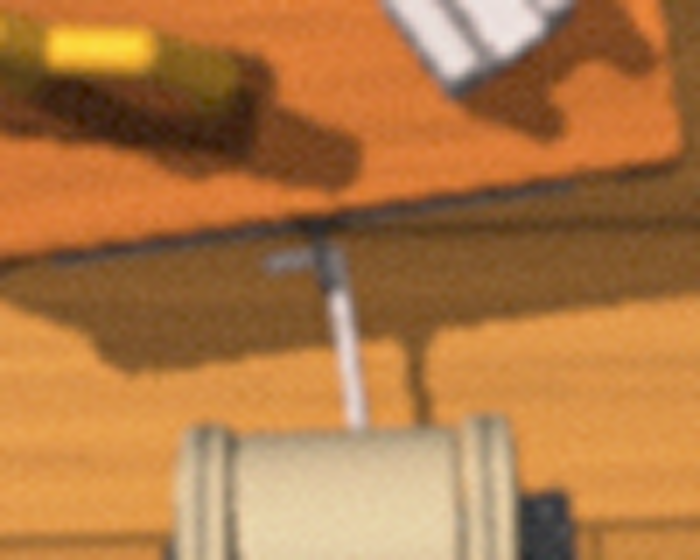

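The tray front is now visible at the plank edge with the eye around the prong. Unthreading to the right.

arm_command(motion=[{"slide": [0.01,0,0],"turn": [0,0,0]},{"slide": [0.01,0,0],"turn": [0,0,0]},{"slide": [0.01,0,0],"turn": [0,0,0]},{"slide": [0.01,0,0],"turn": [0,0,0]},{"slide": [0.01,0,0],"turn": [0,0,0]}])

```text
t: 24.65
tool_pos: [0.4957, 0.0378, 0.2206]
orientation: [-2.344, 2.091, -0.0]
force: [0.1, 0.5, -2.6]
opening: 0.0238
```

```bash
python3 f.py
```

```text
t 24.65 hook corner shelf mm [ -8.1 -25.2  45. ] | F shelf x 0.18 y 0.49 z -2.58 | T [-0.02  0.09 -0.01] yaw 0.1142
```

arm_command(motion=[{"slide": [0.012,0,0],"turn": [0,0,0]},{"slide": [0.014,0,0],"turn": [0,0,0]},{"slide": [0.014,0,0],"turn": [0,0,0]},{"slide": [0.014,0,0],"turn": [0,0,0]},{"slide": [0.01,0,0],"turn": [0,0,0]}])

```text
t: 25.07
tool_pos: [0.4986, 0.012, 0.2205]
orientation: [2.344, -2.091, 0.0]
force: [0.4, 0.4, -1.9]
opening: 0.0236
```

```bash
python3 f.py; python3 - <<'E'
from plant import robot
import cv2
c=robot.read_camera("top");cv2.imwrite("pics/t6.png",cv2.resize(c["pixels"][190:270,250:350],None,fx=7,fy=7,interpolation=cv2.INTER_CUBIC))
E
```

```text
t 25.07 hook corner shelf mm [ -8.2 -51.1  44.9] | F shelf x 0.41 y 0.31 z -1.94 | T [-0.02  0.08  0.02] yaw 0.1140
```

View pics/t6.png

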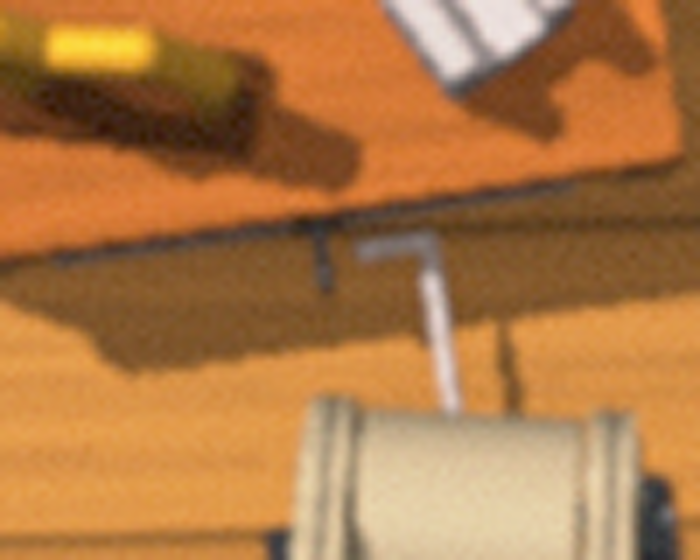

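Unhooked; the eye at (322,265) stands free and the tray has stayed out. Retreating, then back to the mat.

arm_command(motion=[{"slide": [0.01,0.03,0],"turn": [0,0,0]},{"slide": [0.01,0.07,0],"turn": [0,0,0]},{"slide": [0.02,0.07,-0.02],"turn": [0,0,0]},{"slide": [0.07,0,-0.06],"turn": [0,0,0]},{"slide": [0.09,0,-0.03],"turn": [0,0,0]}])

```text
t: 25.53
tool_pos: [0.4379, -0.0735, 0.2641]
orientation: [2.347, -2.087, -0.005]
force: [2.6, -0.1, 0.4]
opening: 0.0237
```

arm_command(motion=[{"slide": [0.09,0,0],"turn": [0,0,0.05]},{"slide": [0.09,0,0],"turn": [0,0,0.08]},{"slide": [0.09,0,0],"turn": [0,0,0.08]},{"slide": [0.07,0,0],"turn": [0,0,0.08]},{"slide": [0,0,0],"turn": [0,0,0]}])

```text
t: 25.95
tool_pos: [0.4494, -0.2145, 0.2652]
orientation: [2.18, -2.261, 0.004]
force: [0.6, -0.9, -2.0]
opening: 0.0238
```

```bash
python3 f.py; python3 s.py .537 -.2616 .24 -.031
```

```text
t 25.95 hook corner shelf mm [ -84.  -270.2   89.6] | F shelf x 0.51 y -1.01 z -2.00 | T [ 0.02  0.03 -0.02] yaw -0.0367
t 25.95 pos [ 0.4493789  -0.21453839  0.2652091 ] F [ 0.63 -0.94 -2.  ] T [ 0.02  0.03 -0.02] op 0.02383367853305634 shelf [-0.259  -0.2702  0.2652]
slide total (tool mm) [ 43.8 -89.3  25.4] share [ 0.1094 -0.2231  0.0636]
turn total (tool) deg [-0.08 -0.15 -0.33] share [-0.003 -0.005 -0.011]
world d mm [ 87.6 -47.1 -25.2]
```

arm_command(motion=[{"slide": [0.03,-0.05,0.01],"turn": [0,0,-0.01]},{"slide": [0.04,-0.07,0.02],"turn": [0,0,0]},{"slide": [0.03,-0.07,0.02],"turn": [0,0,0]},{"slide": [0.01,-0.03,0.013],"turn": [0,0,0]},{"slide": [0,0,0],"turn": [0,0,0]}])

```text
t: 26.37
tool_pos: [0.5377, -0.2568, 0.2379]
orientation: [-2.193, 2.25, 0.001]
force: [0.3, 0.7, -1.9]
opening: 0.0234
```

```bash
python3 s.py .537 -.2616 .195 -.031
```

```text
t 26.3667 pos [ 0.53769504 -0.25675851  0.23792322] F [ 0.31  0.73 -1.85] T [0.05 0.06 0.05] op 0.023449282855849775 shelf [-0.1764 -0.3226  0.2379]
slide total (tool mm) [ 4.9  0.6 42.9] share [0.0122 0.0014 0.1073]
turn total (tool) deg [0.03 0.04 0.31] share [0.001 0.001 0.011]
world d mm [ -0.7  -4.8 -42.9]
```

arm_command(motion=[{"slide": [0.006,0,0.025],"turn": [0,0,0.005]},{"slide": [0.004,0,0.035],"turn": [0,0,0.004]},{"slide": [0,0,0.025],"turn": [0,0,0]},{"slide": [0,0,0.01],"turn": [0,0,0]},{"slide": [0,0,0],"turn": [0,0,0]}])

```text
t: 26.78
tool_pos: [0.5347, -0.2596, 0.1991]
orientation: [2.187, -2.254, -0.006]
force: [0.3, 0.6, -1.9]
opening: 0.0236
```

arm_command(motion=[{"slide": [0,0,0],"turn": [0,0,0]},{"slide": [0,0,0],"turn": [0,0,0]},{"slide": [0,0,0],"turn": [0,0,0]},{"slide": [0,0,0],"turn": [0,0,0]},{"slide": [0,0,0],"turn": [0,0,0]}])

```text
t: 27.2
tool_pos: [0.5364, -0.2605, 0.202]
orientation: [-2.187, 2.255, -0.002]
force: [1.1, -0.1, -2.6]
opening: 0.024
```

```bash
python3 s.py .537 -.2616 .194 -.031; python3 - <<'E'
from plant import robot
import cv2
c=robot.read_camera("side");cv2.imwrite("pics/s7.png",cv2.resize(c["pixels"][220:400,250:450],None,fx=3.5,fy=3.3))
E
```

```text
t 27.2 pos [ 0.53635698 -0.26047061  0.20195261] F [ 1.11 -0.08 -2.58] T [ 0.04  0.07 -0.  ] op 0.023964970543998203 shelf [-0.1781 -0.3261  0.202 ]
slide total (tool mm) [ 1.1 -0.7  8. ] share [ 0.0028 -0.0017  0.0199]
turn total (tool) deg [-0.05 -0.03  0.05] share [-0.002 -0.001  0.002]
world d mm [ 0.6 -1.1 -8. ]
```

View pics/s7.png

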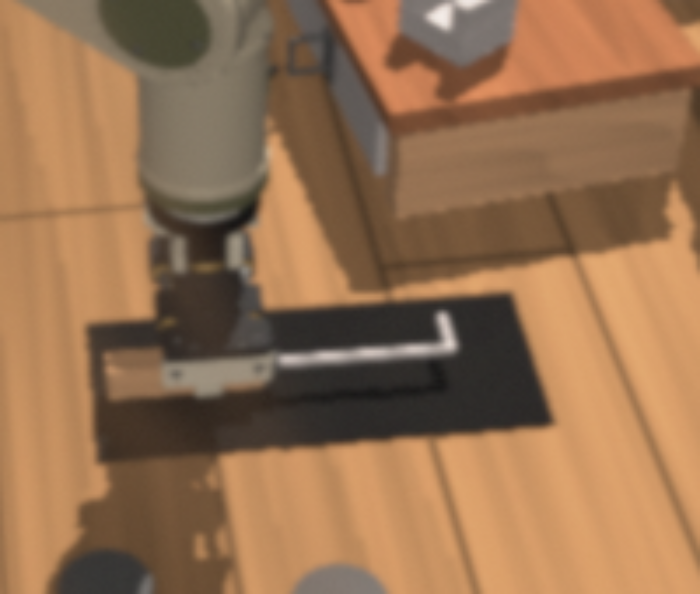

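The side view shows the rod level just above the mat, its hook at crop (450,345) well inside it, and the tray still out. Lowering the last 8 mm.

arm_command(motion=[{"slide": [0,0,0.006],"turn": [0,0,0]},{"slide": [0,0,0.006],"turn": [0,0,0]},{"slide": [0,0,0.005],"turn": [0,0,0]},{"slide": [0,0,0.003],"turn": [0,0,0]},{"slide": [0,0,0],"turn": [0,0,0]}])

```text
t: 27.67
tool_pos: [0.5361, -0.2603, 0.1936]
orientation: [2.188, -2.255, -0.001]
force: [-1.6, 1.2, 3.5]
opening: 0.0234
```

```bash
python3 s.py .537 -.2616 .1936 -.031
```

```text
t 27.6667 pos [ 0.53607277 -0.26033609  0.19358326] F [-1.6   1.21  3.48] T [0.29 0.45 0.04] op 0.023354844521158154 shelf [-0.1784 -0.326   0.1936]
slide total (tool mm) [ 1.2 -1.  -0. ] share [ 0.0031 -0.0024 -0.    ]
turn total (tool) deg [0.03 0.02 0.05] share [0.001 0.001 0.002]
world d mm [ 0.9 -1.3  0. ]
```

It's down on the mat with a light +3.5 N. Opening the gripper.

arm_command(motion=[{"slide": [0,0,0],"turn": [0,0,0]},{"slide": [0,0,0],"turn": [0,0,0]},{"slide": [0,0,0],"turn": [0,0,0]},{"slide": [0,0,0],"turn": [0,0,0]},{"slide": [0,0,0],"turn": [0,0,0]}], gripper=100)

```text
t: 28.08
tool_pos: [0.5362, -0.2604, 0.1933]
orientation: [-2.188, 2.255, -0.0]
force: [0.4, -1.2, -0.0]
opening: 0.0526
```

arm_command(motion=[{"slide": [0,0,0],"turn": [0,0,0]},{"slide": [0,0,0],"turn": [0,0,0]},{"slide": [0,0,0],"turn": [0,0,0]},{"slide": [0,0,-0.01],"turn": [0,0,0]},{"slide": [0,0,-0.02],"turn": [0,0,0]}])

```text
t: 28.5
tool_pos: [0.5356, -0.26, 0.2046]
orientation: [2.187, -2.254, -0.003]
force: [-0.7, -0.7, -0.1]
opening: 0.0858
```

arm_command(motion=[{"slide": [0,0,-0.05],"turn": [0,0,0]},{"slide": [0,0,-0.07],"turn": [0,0,0]},{"slide": [0,0,-0.08],"turn": [0,0,0]},{"slide": [0,0,-0.08],"turn": [0,0,0]},{"slide": [0,0,-0.04],"turn": [0,0,0]}])

```text
t: 28.92
tool_pos: [0.537, -0.2608, 0.3392]
orientation: [-2.187, 2.253, -0.01]
force: [0.0, -0.7, 0.7]
opening: 0.093
```

arm_command(motion=[{"slide": [0,0.09,0],"turn": [0,0,0]},{"slide": [0,0.09,0],"turn": [0,0,0]},{"slide": [0,0.08,0],"turn": [0,0,0]},{"slide": [0,0.03,0],"turn": [0,0,0]},{"slide": [0,0,0],"turn": [0,0,0]}])

```text
t: 29.33
tool_pos: [0.4182, -0.2568, 0.3341]
orientation: [2.186, -2.256, 0.001]
force: [-0.3, -0.2, 0.4]
opening: 0.093
```

```bash
python3 s.py; python3 - <<'E'
from plant import robot
import cv2
c=robot.read_camera("side");cv2.imwrite("pics/s8.png",cv2.resize(c["pixels"][140:380,220:480],None,fx=3,fy=2.5))
c=robot.read_camera("top");cv2.imwrite("pics/t8.png",cv2.resize(c["pixels"][120:300,220:430],None,fx=3.7,fy=3.3))
E
```

```text
t 29.3333 pos [ 0.41817794 -0.25680709  0.33408332] F [-0.3  -0.16  0.39] T [ 0.04  0.04 -0.03] op 0.09302259643723298 shelf [-0.295  -0.3085  0.3341]
```

View pics/s8.png

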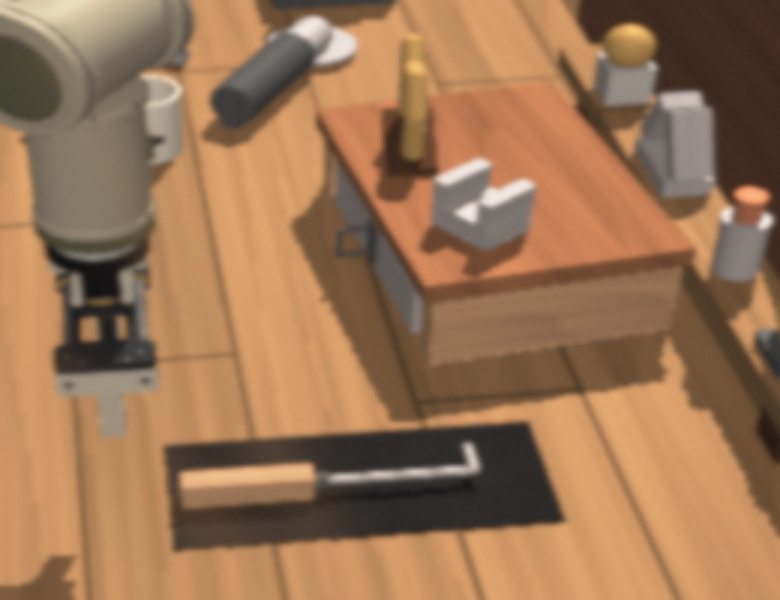

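View pics/t8.png

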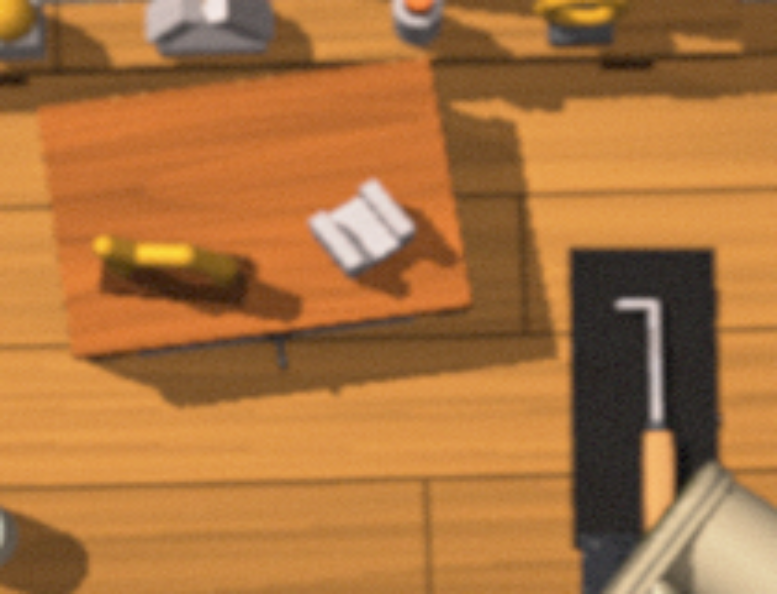

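The rod lies flat on its mat, the eye stands clear in front of the shelf with the tray out, and the bystanders I can see haven't moved. Handing in.

```bash
python3 -c "
from plant import robot
print(robot.close_job())"
```

```text
the job is handed in; nothing more can be done
None
```

The tray is drawn out to its stop and the rod is back on its mat. I handed the job in at about 29 s of the 72 s allowed; no verdict was reported.

- **Finding the eye:** I touched the tray face at about 3 N, backed off 13.5 mm and swept left. The shank met the eye's front wire at about 5 N, roughly 5 mm left of centre by my measured shelf position.
- **Drawing out:** The pull was steady at 3–5 N. At the stop, 0.8 mm commanded gave only 0.3 mm of motion and the force rose to 9.3 N. That was the highest reading I saw; forces were read only between moves.
- **Unhooking:** I moved 9 mm inward to free the hook, then unthreaded it to the right with no noticeable force on the tray. I laid the rod down with a light 3.5 N and opened the gripper.
- **Last pictures:** The rod lies flat and the hook is well inside the mat. In the top view the arm hid the end of the handle, so that end was seen only from the side. The tray front is visible at the plank edge with the eye free, the bystanders in view stand as before, and the gripper is clear.
- **Checks that disagreed or were missed:**
  - The top and side cameras placed the shelf up to 8 mm apart, so I used the average and relied on touch.
  - I did not measure the tray's final position from the images. That it is at the stop rests on the force rise and on seeing it stay put.
  - The jar, billet and hammer were outside or only partly in the last pictures. The arm never touched them.

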